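Fit the scale's cradles, tare, and load the gearmotors

TASK

Get the bench scale ready and load it for weighing the gearmotors: hook both loose yellow cradle brackets into the two free slotted uprights of the scale's rack, press each down until its nickel latch snaps out, and let go. With all cradles still empty, tare the scale with a light press of about 5 N on the flat green key, never more than 25 N. Then lay every gearmotor on its side in the cradles, one in each, its middle over the middle of the cradle, and leave the other things on the table where they are.

Things in the scene. Friction and masses are not known exactly. Their poses are not given: they have to be found in the camera images.
- cradle_a_arm (a point): Loose yellow cradle A (0.35 kg), standing on its flat underside. Middle of its arm, midway between the two V saddles, 17 mm above the underside. x along the arm to the back plate, z up. Arm: bar 30 mm wide, 34 high, x -55 to 85 mm; grasp its sides between the saddles (56 mm clear; 54 wide, tops 61 mm above the underside). Back plate: x 85 to 93, 64 wide, 104 high, with a press flange on top (x 70 to 93, 44 wide).
- cradle_a_seat (a point): Where a motor's middle lies in cradle A: on the trough's axis, 66 mm above the underside, straight above the arm point. x along the trough to the back plate.
- cradle_a_hooks (a point): Cradle A's hooks: the point on the back plate's rear face midway between its two nickel hooks, level with the undersides of their stems (80 mm above the cradle's underside, 93 mm behind the arm point). Hooks at y = +19 and -19 mm, 8 mm wide: stem 10 mm high, 13 mm long; lip at its end 6 mm thick, hanging 20 mm below the stem; 7 mm between plate and lip.
- cradle_b_arm (a point): Loose yellow cradle B (0.35 kg), standing on its flat underside. Middle of its arm, midway between the two V saddles, 17 mm above the underside. x along the arm to the back plate, z up. Arm: bar 30 mm wide, 34 high, x -55 to 85 mm; grasp its sides between the saddles (56 mm clear; 54 wide, tops 61 mm above the underside). Back plate: x 85 to 93, 64 wide, 104 high, with a press flange on top (x 70 to 93, 44 wide).
- cradle_b_seat (a point): Where a motor's middle lies in cradle B: on the trough's axis, 66 mm above the underside, straight above the arm point. x along the trough to the back plate.
- cradle_b_hooks (a point): Cradle B's hooks: the point on the back plate's rear face midway between its two nickel hooks, level with the undersides of their stems (80 mm above the cradle's underside, 93 mm behind the arm point). Hooks at y = +19 and -19 mm, 8 mm wide: stem 10 mm high, 13 mm long; lip at its end 6 mm thick, hanging 20 mm below the stem; 7 mm between plate and lip.
- upright_left (a point): Free left slotted upright: point on its front face midway between its two slots, at their lower ends, 180 mm above the table. x into the face, z up. Face plate 5 mm thick, 70 wide, open behind, top 61 mm above the point. Slots at y = +19 and -19 mm, 44 mm high, 19 wide, narrowing in the lowest 12 mm to 10. A locked cradle's hooks point lies here (some mm of play and sag).
- latch_left (a joint): Travel (m) of the nickel spring latch in the left upright's face, 63 to 74 mm below the slots' lower ends: 0 sprung out (start; cradle locked), 0.005 to 0.008 pushed back. A cradle goes in level, 27 mm (21 to 33) above its locked height, till its plate meets the face, then straight down; over the last 15 mm it drives the latch back (5 to 15 N, at the flange or held level; out on the arm it jams).
- upright_right (a point): Free right slotted upright: point on its front face midway between its two slots, at their lower ends, 180 mm above the table. x into the face, z up. Face plate 5 mm thick, 70 wide, open behind, top 61 mm above the point. Slots at y = +19 and -19 mm, 44 mm high, 19 wide, narrowing in the lowest 12 mm to 10. A locked cradle's hooks point lies here (some mm of play and sag).
- latch_right (a joint): Travel (m) of the nickel spring latch in the right upright's face, 63 to 74 mm below the slots' lower ends: 0 sprung out (start; cradle locked), 0.005 to 0.008 pushed back. A cradle goes in level, 27 mm (21 to 33) above its locked height, till its plate meets the face, then straight down; over the last 15 mm it drives the latch back (5 to 15 N, at the flange or held level; out on the arm it jams).
- mid_seat (a point): Where a motor's middle lies in the third, bolted cradle on the middle upright: same shape as the loose ones and at their locked height, 166 mm above the table; free uprights 115 mm to either side. x along the trough, away from the robot. The scale's platform below reaches x -107 to 173 mm and 185 mm to either side of this point; its top is 50 mm above the table.
- tare_key: Flat green membrane key, 36 x 52 mm, of the scale's grey indicator (130 x 180 mm, 42 high, on the table). Origin: centre of its top face, 44 mm above the table; z up. It gives about 1.4 mm under 5 N and bottoms at 2 mm and 7 N. The two white pads beside it do nothing.
- motor1_mid (a point): Gearmotor 1 (0.3 kg; may be absent), at first standing on its rear end: round steel can with a blue band, 42 mm diameter, 98 long, then a black square flange 42 x 42 x 12 mm and a brass shaft 8 mm thick, 16 long. Point on its axis 55 mm from the rear end; z along the axis to the shaft. The can lies on two 8 mm thick V saddles 32 mm either side of a seat point, either way round.
- motor2_mid (a point): Gearmotor 2 (0.3 kg; may be absent), at first standing on its rear end: round steel can with a blue band, 42 mm diameter, 98 long, then a black square flange 42 x 42 x 12 mm and a brass shaft 8 mm thick, 16 long. Point on its axis 55 mm from the rear end; z along the axis to the shaft. The can lies on two 8 mm thick V saddles 32 mm either side of a seat point, either way round.
- motor3_mid (a point): Gearmotor 3 (0.3 kg; may be absent), at first standing on its rear end: round steel can with a blue band, 42 mm diameter, 98 long, then a black square flange 42 x 42 x 12 mm and a brass shaft 8 mm thick, 16 long. Point on its axis 55 mm from the rear end; z along the axis to the shaft. The can lies on two 8 mm thick V saddles 32 mm either side of a seat point, either way round.
- color_sensor: Bystander: crimson colour sensor, 60 x 34 x 30 mm, with a round black eye. Origin under its middle.
- wheel_hub: Bystander: silver aluminium wheel hub, a flange 64 mm across with a boss, 30 mm high. Origin under its middle.
- bearing_block: Bystander: ivory nylon bearing block, 70 x 30 mm foot, 46 mm high. Origin under its middle.
- lever_switch: Bystander: blue steel lever switch, 60 x 26 mm, 52 mm high with its roller lever. Origin under its middle.
- screwdriver: Bystander: screwdriver with a red handle, lying. Origin under its middle.
Things that resemble listed ones, but are neither listed nor needed, are in the scene too. Leave any red look-alike of the part that bears cradle_b_arm alone.

How it is judged:
On the way, in this order (a step that is already met when the one before it is completed fails the run):
1. both loose cradles are hooked into the free uprights, locked under their latches, and let go (((x of cradle_a_arm in the frame of upright_left between -0.102 and -0.088 m and y of cradle_a_arm in the frame of upright_left between -0.006 and 0.006 m and z of cradle_a_arm in the frame of upright_left between -0.074 and -0.058 m and value of joint latch_left below 0.0025 m and angle between cradle_a_arm's own z axis and vertical below 0.1 rad) or (x of cradle_a_arm in the frame of upright_right between -0.102 and -0.088 m and y of cradle_a_arm in the frame of upright_right between -0.006 and 0.006 m and z of cradle_a_arm in the frame of upright_right between -0.074 and -0.058 m and value of joint latch_right below 0.0025 m and angle between cradle_a_arm's own z axis and vertical below 0.1 rad)) and ((x of cradle_b_arm in the frame of upright_left between -0.102 and -0.088 m and y of cradle_b_arm in the frame of upright_left between -0.006 and 0.006 m and z of cradle_b_arm in the frame of upright_left between -0.074 and -0.058 m and value of joint latch_left below 0.0025 m and angle between cradle_b_arm's own z axis and vertical below 0.1 rad) or (x of cradle_b_arm in the frame of upright_right between -0.102 and -0.088 m and y of cradle_b_arm in the frame of upright_right between -0.006 and 0.006 m and z of cradle_b_arm in the frame of upright_right between -0.074 and -0.058 m and value of joint latch_right below 0.0025 m and angle between cradle_b_arm's own z axis and vertical below 0.1 rad)) and contact force between the fingers and cradle_a below 0.3 N and contact force between the fingers and cradle_b below 0.3 N), for 0.3 s.
2. the green tare key is pressed with at least 3.5 N for 0.2 s while both cradles are locked and untouched and no motor is in a cradle (all of step 1 and contact force between tare_key and anything else above 3.5 N and height (world z) of each of motor1_mid, motor2_mid, motor3_mid below 0.12 m), for 0.2 s.
At the end, for the whole second after the job is handed in: Both loose cradles are locked in the free uprights (arm point within 5 mm of its locked place, up to 11 mm low; latch out to 2.5 mm) and every motor present lies at rest in one of the three cradles, its middle within 16 mm of the seat point, its axis within 0.15 rad of the trough (((x of cradle_a_arm in the frame of upright_left between -0.102 and -0.088 m and y of cradle_a_arm in the frame of upright_left between -0.006 and 0.006 m and z of cradle_a_arm in the frame of upright_left between -0.074 and -0.058 m and value of joint latch_left below 0.0025 m and angle between cradle_a_arm's own z axis and vertical below 0.1 rad) or (x of cradle_a_arm in the frame of upright_right between -0.102 and -0.088 m and y of cradle_a_arm in the frame of upright_right between -0.006 and 0.006 m and z of cradle_a_arm in the frame of upright_right between -0.074 and -0.058 m and value of joint latch_right below 0.0025 m and angle between cradle_a_arm's own z axis and vertical below 0.1 rad)) and ((x of cradle_b_arm in the frame of upright_left between -0.102 and -0.088 m and y of cradle_b_arm in the frame of upright_left between -0.006 and 0.006 m and z of cradle_b_arm in the frame of upright_left between -0.074 and -0.058 m and value of joint latch_left below 0.0025 m and angle between cradle_b_arm's own z axis and vertical below 0.1 rad) or (x of cradle_b_arm in the frame of upright_right between -0.102 and -0.088 m and y of cradle_b_arm in the frame of upright_right between -0.006 and 0.006 m and z of cradle_b_arm in the frame of upright_right between -0.074 and -0.058 m and value of joint latch_right below 0.0025 m and angle between cradle_b_arm's own z axis and vertical below 0.1 rad)) and ((distance between motor1_mid and cradle_a_seat below 0.016 m and angle between the z axis of motor1_mid and the x axis of cradle_a_seat, either way round below 0.15 rad) or (distance between motor1_mid and cradle_b_seat below 0.016 m and angle between the z axis of motor1_mid and the x axis of cradle_b_seat, either way round below 0.15 rad) or (distance between motor1_mid and mid_seat below 0.016 m and angle between the z axis of motor1_mid and the x axis of mid_seat, either way round below 0.15 rad)) and ((distance between motor2_mid and cradle_a_seat below 0.016 m and angle between the z axis of motor2_mid and the x axis of cradle_a_seat, either way round below 0.15 rad) or (distance between motor2_mid and cradle_b_seat below 0.016 m and angle between the z axis of motor2_mid and the x axis of cradle_b_seat, either way round below 0.15 rad) or (distance between motor2_mid and mid_seat below 0.016 m and angle between the z axis of motor2_mid and the x axis of mid_seat, either way round below 0.15 rad)) and ((distance between motor3_mid and cradle_a_seat below 0.016 m and angle between the z axis of motor3_mid and the x axis of cradle_a_seat, either way round below 0.15 rad) or (distance between motor3_mid and cradle_b_seat below 0.016 m and angle between the z axis of motor3_mid and the x axis of cradle_b_seat, either way round below 0.15 rad) or (distance between motor3_mid and mid_seat below 0.016 m and angle between the z axis of motor3_mid and the x axis of mid_seat, either way round below 0.15 rad)) and linear speed of each of motor1, motor2, motor3 below 0.03 m/s and contact force between tare_key and anything else below 0.5 N); the robot touches nothing.
It fails at once if the tare key is pressed with more than 25 N (contact force between tare_key and anything else above 25 N).
It fails at once if a bystander is pushed more than 40 mm (distance of any of color_sensor, wheel_hub, bearing_block, lever_switch, screwdriver from where it was at the start of the episode above 0.04 m).
Of motor1, motor2, motor3 only 2 to 3 are there at a start; the rules pass over those that are not, and their reading is None.
At some moment in a run one of cradle_a, cradle_b may be knocked a few centimetres aside while the robot is not near it.
It also fails if it takes over 210 s, if anything falls off the work surface, if the arm or the gripper's body presses on something with over 40 N, if the wrist force passes 120 N, or if a joint passes its speed limit or range.

ROBOT

A 7-joint arm with a two-finger parallel gripper is mounted at the origin on the work surface. World frame = base frame: x ahead of the robot, y to its left, z up, the work surface at z = 0. Lengths are in m, angles in rad, forces in N, time in s.
With the tool pointing down it reaches from about 0.35 to 0.775 m from the base axis. Payload 3.1 kg.
Tool frame: the origin (TCP) lies midway between the tips of the shut fingers; the grasp point (between the pads) lies 19 mm behind it; z points along the fingers, y is the line along which they close (so a half turn about z gives the same grasp; the last joint's range is limited). The gripper opens to 85 mm and grips with 20 to 120 N. Pads are 22 mm wide; open, the fingers measure 114 mm over their backs; the gripper's body (76 mm by 85 mm) begins 54 mm behind the grasp point. The pads swing forward as they close: fully open they stand 13 mm farther back than shut.
Start: joints at [-1.219, 0.311, 0.014, 1.512, -0.004, 1.319, -0.027], TCP at [0.211, 0.508, 0.231] pointing down, gripper open.
Joint ranges: [-2.7, 2.7], [-0.3, 1.91], [-1.27, 1.3], [0.12, 2.57], [-1.44, 4.58], [0.2, 2.03], [-3.05, 3.05]. Speed limits (rad/s): [2.79, 2.79, 3.14, 3.14, 3.14, 3.14, 3.14].

INTERFACE

Orientations are given as a 3x3 rotation matrix whose columns are the frame's x, y, z axes.
In Python, from plant import arm, grab_frame, camera_info, job_done gives the robot as it stands.
- The arm moves only by the tool send_rows, never from a script. Its argument "rows" is a list of rows, each a list of 3 entries, a list of its own where there are three numbers: the opening, from 0 (shut) to 1 (fully open), then the shift along the tool's x, y, z as a fraction of full scale, then the turn, a rotation vector about the tool's x, y, z as a fraction of full scale. In form: [[grip, [tx, ty, tz], [ax, ay, az]], ...]. A call has 1 to 12 rows; each row is the pose to reach, as a shift and turn from the pose commanded when the call began, along the tool's axes at that moment, turning the shorter way round; what a row does not reach only later rows make up. Full scale, the value 1, is 0.4 m for a shift and pi rad for a turn. A row lasts 1/12 s, in which the tool goes at most 41.7 mm and 7.16 degrees, less where a joint would pass 70% of its speed; a pose out of reach is approached as far as the arm can. A call with a number of a shift or a turn outside -1 to 1 is refused whole. A call with a gripper value outside its range is refused whole. The fingers move at their own pace and stop on an object; "squeeze" is the grip in N (left out, the last holds). Time passes only in rows, so rows that repeat a pose let the fingers close. It gives the time, the measured TCP pose, the force, the opening and the grip force at its end, in the units of the state.
- arm.sense(): the state, without advancing time (a new reading comes with each control period).
- grab_frame(name): name is "scene" or "top"; returns (picture, depth): 400x640x3 uint8, red, green, blue; 400x640 float32, m along the optical axis (not along the pixel's ray), 0 where there is no reading.
- camera_info(name): a dict with "camera_matrix" (3x3 intrinsics, pixels), "world_to_cam" (4x4, takes a point from world to camera coordinates). Camera axes: x right, y up, looking along -z (the intrinsics and any distortion apply to the point x, -y, -z); pixel columns grow to the right and rows downward; lengths in m; the calibration is good to about 2 mm. A picture is of the moment at which its call begins. camera_info takes no time and is no camera call.
- job_done(): hands the job in; it is judged then, once.
The state is a dict: "clock": time; "joint_pos": joint angles; "dq": joint speeds; "effort": joint torques, N m; "tool_pos": TCP position; "ee_rot": TCP orientation; "force": force on the tool from outside, world axes, zero at the start; "torque": the same for the moment, N m; "gripper_width": finger opening in m; "finger_force": force on a finger pad.
Only numpy, scipy, OpenCV 4.12 (cv2) and the standard library are available. Lean on these libraries where they do the work, as an engineer would, in place of code of your own. Each camera call takes 0.05 s, during which the arm holds its last target. There are 200 camera calls.

## Working session

There is one attempt and no reset: what is moved stays moved. The work goes in short steps, Python scripts to look and compute and a tool call to move; the robot and the scene stay as the last step left them, time stands still between calls to the robot, and variables do not carry over. Pictures are saved under pics/ and viewed, at most 14 in all, crops included, and the job is handed in when it is done.

Besides the shell and the picture viewer there is one more tool, called by a JSON object that holds its "name" and its "arguments". send_rows: Moves the arm, as the interface text tells. Its arguments: {"type":"object","properties":{"rows":{"type":"array"},"squeeze":{"type":"number"}},"required":["rows"]}

```bash
ls; mkdir -p pics
cat > h.py <<'E'
import numpy as np, cv2
from plant import arm, grab_frame, camera_info, job_done
def cam(n):
    c=camera_info(n); return np.array(c["camera_matrix"]),np.array(c["world_to_cam"]),c
def grab(n,f=None):
    p,d=grab_frame(n)
    if f: cv2.imwrite(f'pics/{f}.png',cv2.cvtColor(p,cv2.COLOR_RGB2BGR))
    return p,d
def ray(n,u,v):
    K,T,_=cam(n); R=T[:3,:3];t=T[:3,3]
    d=np.linalg.inv(K)@np.array([u,v,1.]); d=np.array([d[0],-d[1],-d[2]])
    return -R.T@t, R.T@d
def onz(n,u,v,z):
    o,d=ray(n,u,v); return o+d*(z-o[2])/d[2]
def cloud(n,d):
    K,T,_=cam(n); v,u=np.mgrid[:d.shape[0],:d.shape[1]]
    x=(u-K[0,2])/K[0,0]*d; y=(v-K[1,2])/K[1,1]*d
    P=np.stack([x,-y,-d],-1); return (P-T[:3,3])@T[:3,:3]
def proj(n,p):
    K,T,_=cam(n); q=T[:3,:3]@np.array(p)+T[:3,3]; q=K@np.array([q[0],-q[1],-q[2]]); return q[:2]/q[2]
E
python3 - <<'E'
from h import *
for n in("scene","top"):
    p,d=grab(n,n+"0"); K,T,c=cam(n); print(n,K.round(1).tolist(),{k:v for k,v in c.items() if k not in("camera_matrix","world_to_cam")}, (-T[:3,:3].T@T[:3,3]).round(3),(d==0).mean()); np.savez(f'{n}0.npz',p=p,d=d)
s=arm.sense(); print({k:np.round(v,3).tolist() for k,v in s.items()})
E
```

```text
pics
scene [[369.4, 0.0, 318.1], [0.0, 369.4, 206.0], [0.0, 0.0, 1.0]] {} [ 1.222 -0.161  0.962] 0.00401171875
top [[404.7, 0.0, 313.1], [0.0, 404.7, 197.8], [0.0, 0.0, 1.0]] {} [ 0.344 -0.038  1.261] 0.00375
{'clock': 0.1, 'joint_pos': [-1.219, 0.312, 0.014, 1.513, -0.004, 1.319, -0.027], 'dq': [-0.0, -0.003, 0.0, -0.003, -0.002, -0.001, -0.001], 'effort': [0.0, -38.086, 0.147, -23.124, 0.012, 0.008, 0.0], 'tool_pos': [0.211, 0.507, 0.23], 'ee_rot': [[-0.923, 0.384, -0.001], [0.384, 0.923, -0.002], [-0.0, -0.002, -1.0]], 'force': [0.429, -0.447, 0.151], 'torque': [-0.006, -0.015, 0.01], 'finger_force': 0.0, 'gripper_width': 0.085}
```

View pics/scene0.png

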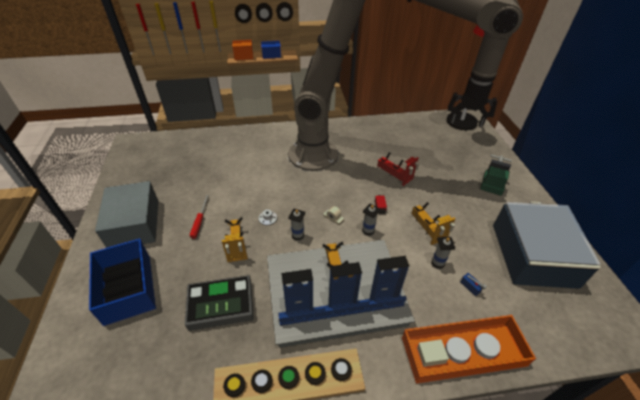

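View pics/top0.png

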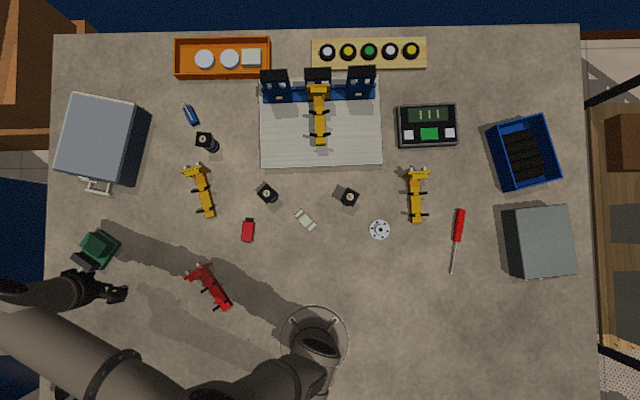

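Top view: the loose yellow cradles are at (202,190) and (416,193). The look-alike is the red one at (212,287), and the bolted one is at (318,105). The motors are at (205,140), (266,192) and (348,196). The green key is at (430,133), with a round green button as decoy at (370,50).

```bash
cat > m.py <<'E'
from h import *
def seg(p,h0,h1,s,v):
    hsv=cv2.cvtColor(p,cv2.COLOR_RGB2HSV); return cv2.inRange(hsv,(h0,s,v),(h1,255,255))>0
def cradle(p,C,box):
    u0,v0,u1,v1=box; m=np.zeros(p.shape[:2],bool); m[v0:v1,u0:u1]=True
    m&=seg(p,18,34,110,60); P=C[m]; P=P[(P[:,2]>.0)]
    return P
E
python3 - <<'E'
from m import *
z=np.load('top0.npz');p,d=z['p'],z['d'];C=cloud('top',d)
print('table z',np.median(C[240:260,330:400,2]))
for nm,b in dict(L=(175,155,225,225),R=(395,160,440,230),M=(295,75,340,150)).items():
    P=cradle(p,C,b); print(nm,len(P))
    zs=P[:,2]; print(np.histogram(zs,bins=np.arange(0,.24,.01))[0])
    c,(w,h),a=cv2.minAreaRect((P[:,:2]*1000).astype(np.float32)); print('rect',c,w,h,a)
    fl=P[zs>zs.max()-.012]; print('flange',fl.mean(0).round(4),len(fl),cv2.minAreaRect((fl[:,:2]*1000).astype(np.float32)))
# blue uprights
m=seg(p,100,125,110,30); m[:60]=0;m[110:]=0;m[:,:255]=0;m[:,380:]=0
P=C[m]; print('blue',np.histogram(P[:,2],bins=np.arange(0,.3,.02))[0])
Q=P[P[:,2]>.225]
for a,b in((.0,.08),(-.08,.0)):pass
n,l,s,c=cv2.connectedComponentsWithStats((m&(C[...,2]>.22)).astype(np.uint8))
for i in range(1,n):
    if s[i,4]>20: R=C[l==i]; print(s[i],R.mean(0).round(4),R.min(0).round(4),R.max(0).round(4))
# key
m=seg(p,45,80,90,40); m[:110]=0;m[160:]=0;m[:,:400]=0;m[:,460:]=0
print('key',C[m].mean(0).round(4),m.sum(),onz('top',*np.argwhere(m).mean(0)[::-1],.044).round(4))
# platform plates / motors
for u,v in((205,140),(266,192),(348,196)):
    S=C[v-18:v+18,u-18:u+18].reshape(-1,3); print((u,v),'zmax',S[:,2].max().round(4)); T=S[S[:,2]>S[:,2].max()-.006];print(' shaft',T.mean(0).round(4),len(T)); F=S[(S[:,2]>.1)&(S[:,2]<.116)]; print(' flange',len(F),[np.round(x,1) for x in cv2.minAreaRect((F[:,:2]*1000).astype(np.float32))])
big=cv2.resize(p[55:240,170:470],None,fx=2.66,fy=2.66,interpolation=cv2.INTER_CUBIC); cv2.imwrite('pics/c0.png',big[...,::-1])
E
```

```text
table z -0.00041527911530660325
L 638
[ 10  17  25 360  55   8   6   3   4  12 135   0   0   0   0   0   0   0
   0   0   0   0   0]
rect (387.028564453125, 196.0556182861328) 455.5774841308594 136.41355895996094 63.0151481628418
flange [ 0.3444 -0.0379  1.2614] 3 ((344.44915771484375, -37.88212203979492), (0.0, 0.0), 0.0)
R 607
[  5   4  54 345  40   4   1   0   3  20 130   0   0   0   0   0   0   0
   0   0   0   0   0]
rect (427.5404968261719, -194.04006958007812) 151.6865997314453 319.60772705078125 2.6282155513763428
flange [ 0.3444 -0.0379  1.2614] 1 ((344.44915771484375, -37.88212203979492), (0.0, 0.0), 0.0)
M 724
[  0   0   0   0   7  11   0   1   0   0   8  13  22 414  58   6   1   5
   7  13 156   1   0]
rect (539.8009033203125, -44.91345977783203) 385.9789123535156 62.186851501464844 7.091166973114014
flange [ 0.3444 -0.0379  1.2614] 1 ((344.44915771484375, -37.88212203979492), (0.0, 0.0), 0.0)
blue [  0   0 122 417 181  82 104 127 128  91  75  79   1   0]
key [ 0.6366 -0.3563  0.0432] 290 [ 0.6364 -0.3561  0.044 ]
(205, 140) zmax 1.2614
 shaft [ 0.3444 -0.0379  1.2614] 3
 flange 213 [array([604.4, 314.5]), array([43.7, 42.6]), np.float64(84.4)]
(266, 192) zmax 1.2614
 shaft [ 0.3444 -0.0379  1.2614] 6
 flange 214 [array([444. , 128.1]), array([42.6, 40.7]), np.float64(44.7)]
(348, 196) zmax 1.2614
 shaft [ 0.3444 -0.0379  1.2614] 5
 flange 212 [array([ 431.5, -110.3]), array([41.7, 42.1]), np.float64(60.4)]
```

View pics/c0.png

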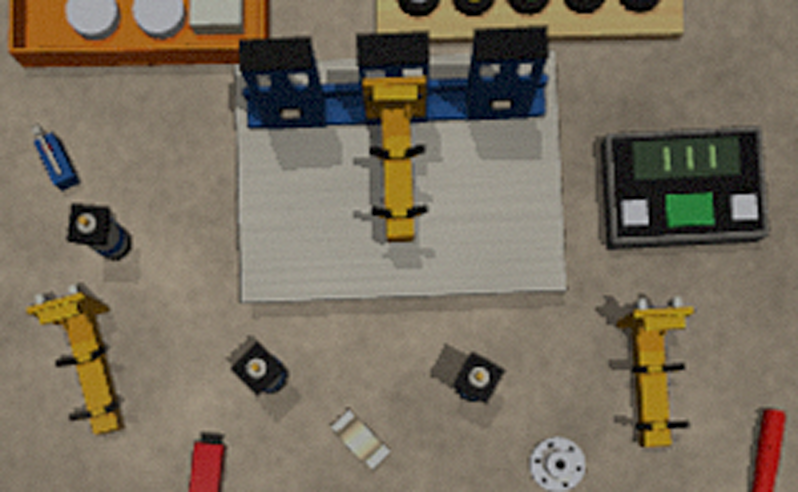

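```bash
cat >> m.py <<'E'
BOX=dict(L=(175,155,225,225),R=(395,160,440,230),M=(295,75,340,150))
def cradle_pose(p,d,box,z0=0):
    C=cloud('top',d); P=cradle(p,C,box); P=P[P[:,2]<.5]; z=P[:,2]-z0
    F=P[(z>.099)&(z<.11)]; A=P[(z>.029)&(z<.038)]
    rf=cv2.minAreaRect((F[:,:2]*1000).astype(np.float32))
    ra=cv2.minAreaRect((A[:,:2]*1000).astype(np.float32))
    fc=np.array(rf[0])/1000; ac=A[:,:2].mean(0)
    vx,vy,x0,y0=cv2.fitLine(A[:,:2].astype(np.float32),cv2.DIST_HUBER,0,.001,.001).ravel()
    ax=np.array([vx,vy]); ax*=np.sign(ax@(fc-ac)); 
    s=(A[:,:2]-fc)@ax; 
    # lateral: bar centre at flange
    ctr=np.array([x0,y0]); n=np.array([-ax[1],ax[0]]); lat=(ctr-fc)@n
    armp=fc-.0815*ax+n*lat
    return dict(arm=armp.round(4),yaw=round(float(np.arctan2(ax[1],ax[0])),4),yaw_f2a=round(float(np.arctan2(*(fc-ac)[::-1])),4),fc=fc.round(4),fl=np.round(rf[1],1),bar=np.round(ra[1],1),lat=round(float(lat),4),front=round(float(np.percentile(s,1)),4))
E
python3 - <<'E'
from m import *
z=np.load('top0.npz');p,d=z['p'],z['d'];C=cloud('top',d)
for k in 'LRM': print(k,cradle_pose(p,d,BOX[k],.1 if k=='M' else 0))
ok=(d>0)&(C[...,2]<.5)
B=np.zeros(d.shape,bool);B[55:112,250:385]=1
X=C[ok&B]
T=X[(X[:,2]>.234)]; 
for y0,y1 in((.0,.1),(-.1,-.0),(-.25,-.1)): pass
print('top y hist',np.histogram(T[:,1],bins=np.arange(-.2,.16,.01)))
n,l,s,c=cv2.connectedComponentsWithStats((ok&B&(C[...,2]>.232)).astype(np.uint8))
for i in range(1,n):
    if s[i,4]>20:
        R=C[l==i]; y0=np.percentile(R[:,1],2);y1=np.percentile(R[:,1],98); print('cap',s[i,4],R.mean(0).round(4),R.min(0).round(4),R.max(0).round(4),[np.round(q,1) for q in cv2.minAreaRect((R[:,:2]*1000).astype(np.float32))])
        W=X[(X[:,1]>y0+.003)&(X[:,1]<y1-.003)]
        for a in np.arange(.1,.25,.02):
            w=W[(W[:,2]>a)&(W[:,2]<a+.02)]; print(round(a,2),len(w),np.percentile(w[:,0],[5,25,50,75]).round(4) if len(w) else '')
for u,v in((205,140),(266,192),(348,196)):
    S=C[v-18:v+18,u-18:u+18].reshape(-1,3);S=S[S[:,2]<.5]; T=S[S[:,2]>.121]; F=S[(S[:,2]>.107)&(S[:,2]<.116)]; print('motor',T.mean(0).round(4),len(T),len(F),[np.round(x,1) for x in cv2.minAreaRect((F[:,:2]*1000).astype(np.float32))])
# platform
m=ok&(abs(C[...,2]-.05)<.006);m[:,:250]=0;m[:,390:]=0;m[:55]=0;m[175:]=0
print('plat',cv2.minAreaRect((C[m][:,:2]*1000).astype(np.float32)))
E
```

```text
L {'arm': array([0.4317, 0.3278]), 'yaw': 0.2433, 'yaw_f2a': 0.2737, 'fc': array([0.5104, 0.3493]), 'fl': array([23.1, 62.9]), 'bar': array([146.3,  44.4]), 'lat': -0.0019, 'front': -0.1343}
R {'arm': array([ 0.4117, -0.3132]), 'yaw': 0.0443, 'yaw_f2a': 0.0405, 'fc': array([ 0.4931, -0.3098]), 'fl': array([23.2, 63.5]), 'bar': array([131. ,  30.1]), 'lat': 0.0003, 'front': -0.1334}
M {'arm': array([ 0.6346, -0.0257]), 'yaw': 0.0145, 'yaw_f2a': 0.0288, 'fc': array([ 0.7161, -0.0236]), 'fl': array([23.6, 59.6]), 'bar': array([141.3,  42.8]), 'lat': -0.0009, 'front': -0.135}
top y hist (array([ 0,  0, 18, 52, 47, 46, 46, 49, 51, 37,  0,  0,  0,  0, 39, 50, 49,
       49, 50, 50, 51,  9,  0,  0,  0, 20, 50, 47, 40, 48, 50, 51, 37,  0,
        0]), array([-2.00000000e-01, -1.90000000e-01, -1.80000000e-01, -1.70000000e-01,
       -1.60000000e-01, -1.50000000e-01, -1.40000000e-01, -1.30000000e-01,
       -1.20000000e-01, -1.10000000e-01, -1.00000000e-01, -9.00000000e-02,
       -8.00000000e-02, -7.00000000e-02, -6.00000000e-02, -5.00000000e-02,
       -4.00000000e-02, -3.00000000e-02, -2.00
[... 1384 characters left out ...]
.7205 0.723  0.7243 0.7253]
0.12 50 [0.7236 0.7244 0.7249 0.7256]
0.14 56 [0.7238 0.7245 0.7249 0.7256]
0.16 62 [0.7232 0.7245 0.7252 0.726 ]
0.18 52 [0.7239 0.7248 0.7253 0.7267]
0.2 28 [0.7238 0.7245 0.7254 0.7258]
0.22 143 [0.7244 0.7257 0.7308 0.7432]
0.24 194 [0.7254 0.7325 0.7406 0.7473]
motor [0.6034 0.3144 0.1269] 7 181 [array([604.3, 314.3]), array([42.7, 42.6]), np.float64(84.4)]
motor [0.444  0.1277 0.1257] 8 185 [array([444.2, 128.3]), array([41.8, 40.6]), np.float64(44.7)]
motor [ 0.4312 -0.1098  0.1266] 6 197 [array([ 431.6, -110.3]), array([41.6, 42. ]), np.float64(60.6)]
plat ((703.9682006835938, -11.70184326171875), (353.5172119140625, 395.0534362792969), 1.7052130699157715)
```

```bash
cat > g.py <<'E'
import sys; from h import *
from scipy.spatial.transform import Rotation as Ro
def Rt(yaw,tilt=0):  # tool y = horizontal, left of heading yaw ; tilt forward from down
    h=np.array([np.cos(yaw),np.sin(yaw),0]);y=np.array([-h[1],h[0],0]); z=np.sin(tilt)*h+np.array([0,0,-np.cos(tilt)])
    return np.stack([np.cross(y,z),y,z],1)
def go(pos,yaw,tilt=0,frm=None):
    s=arm.sense(); R=np.array(s['ee_rot']);p=np.array(s['tool_pos'])
    if frm: p=np.array(frm[0]);R=Rt(*frm[1:])
    t=R.T@(np.array(pos)-p)/.4; w=Ro.from_matrix(R.T@Rt(yaw,tilt)).as_rotvec()
    print('T',t.round(4).tolist(),'A',(w/np.pi).round(4).tolist(),'deg',np.degrees(np.linalg.norm(w)).round(1),'rows>=',int(max(np.linalg.norm(t)*.4/.0417,np.degrees(np.linalg.norm(w))/7.16))+1)
def st():
    s=arm.sense(); R=np.array(s['ee_rot']); print('t',round(s['clock'],2),'p',np.round(s['tool_pos'],4),'z',R[:,2].round(3),'y',R[:,1].round(3),'F',np.round(s['force'],1),'w',round(s['gripper_width'],4),'ff',round(s['finger_force'],1),'q',np.round(s['joint_pos'],2))
E
python3 - <<'E'
from m import *; from g import *
z=np.load('top0.npz');p,d=z['p'],z['d'];C=cloud('top',d)
for k in 'LR':
    P=cradle(p,C,BOX[k]); P=P[(P[:,2]<.5)]; q=cradle_pose(p,d,BOX[k]); fc=q['fc']
    F=P[(P[:,2]>.099)]; print(k,'flange ang',cv2.minAreaRect((F[:,:2]*1000).astype(np.float32)))
    A=P[(P[:,2]>.031)&(P[:,2]<.038)][:,:2]; yaw=q['yaw_f2a']
    for _ in range(6):
        a=np.array([np.cos(yaw),np.sin(yaw)]);n=np.array([-a[1],a[0]]); s=(A-fc)@a; l=(A-fc)@n
        c=[]
        for s0 in np.arange(-.13,-.03,.008):
            li=l[(s>s0)&(s<s0+.008)&(abs(l)<.035)]
            if len(li)>4 : c.append((s0+.004,(np.percentile(li,4)+np.percentile(li,96))/2,np.percentile(li,96)-np.percentile(li,4)))
        c=np.array(c); g=c[c[:,2]<.034]; k1,k0=np.polyfit(g[:,0],g[:,1],1); yaw+=np.arctan(k1)*.7
    print('yaw',yaw,'lat',k0,len(g),c.round(4).tolist()); print('arm',fc-.0815*a+n*k0)
E
```

```text
L flange ang ((510.3756103515625, 349.32818603515625), (23.059001922607422, 62.93407440185547), 14.7498197555542)
yaw 0.24790565695995606 lat -0.001481826649420656 11 [[-0.126, -0.0029, 0.0251], [-0.118, -0.0013, 0.0261], [-0.102, -0.0012, 0.0246], [-0.094, -0.0023, 0.0256], [-0.086, -0.0003, 0.0259], [-0.078, -0.002, 0.0259], [-0.07, -0.0011, 0.0258], [-0.062, -0.0021, 0.0262], [-0.054, -0.0013, 0.0269], [-0.038, -0.0024, 0.0201], [-0.03, -0.0014, 0.0262]]
arm [0.43171898 0.32799875]
R flange ang ((493.0864562988281, -309.8314208984375), (23.218353271484375, 63.51333236694336), 3.4029932022094727)
yaw 0.0460563764779628 lat 0.00022558123591886553 12 [[-0.126, 0.0009, 0.0251], [-0.118, 0.002, 0.0218], [-0.11, -0.0017, 0.023], [-0.102, -0.0001, 0.0263], [-0.094, -0.0007, 0.0261], [-0.086, 0.0004, 0.0271], [-0.078, 0.0013, 0.0264], [-0.07, -0.0006, 0.0247], [-0.062, 0.0003, 0.0269], [-0.054, -0.0006, 0.0257], [-0.038, 0.0017, 0.0265], [-0.03, -0.0, 0.024]]
arm [ 0.411676  -0.3133261]
```

```bash
python3 -c "
from g import *
go([.4317,.328,.16],.252); go([.4317,.328,.004],.252,0,([.4317,.328,.16],.252))"
```

```text
T [-0.682, -0.2017, 0.1763] A [-0.0007, -0.0002, -0.2055] deg 37.0 rows>= 8
T [0.0, 0.0, 0.39] A [0.0, 0.0, 0.0] deg 0.0 rows>= 4
```

{"name": "send_rows", "arguments": {"rows": [[1,[-0.34,-0.1,0.0],[0,0,-0.1]],[1,[-0.682,-0.202,0.1],[0,0,-0.205]],[1,[-0.682,-0.202,0.176],[0,0,-0.205]],[1,[-0.682,-0.202,0.176],[0,0,-0.205]],[1,[-0.682,-0.202,0.176],[0,0,-0.205]],[1,[-0.682,-0.202,0.176],[0,0,-0.205]],[1,[-0.682,-0.202,0.176],[0,0,-0.205]],[1,[-0.682,-0.202,0.176],[0,0,-0.205]],[1,[-0.682,-0.202,0.176],[0,0,-0.205]],[1,[-0.682,-0.202,0.176],[0,0,-0.205]],[1,[-0.682,-0.202,0.176],[0,0,-0.205]]], "squeeze": 60}}

```text
clock: 1.02
tool_pos: [0.4308, 0.3297, 0.1607]
ee_rot: [[-0.969, -0.249, -0.001], [-0.249, 0.969, 0.001], [0.001, 0.001, -1.0]]
force: [-1.1, 0.7, -0.2]
gripper_width: 0.0855
finger_force: 0.0
```

```bash
python3 -c "
from g import *
st(); go([.4317,.328,.16],.252); go([.4317,.328,.004],.252)"
```

```text
t 1.02 p [0.4308 0.3297 0.1607] z [-0.001  0.001 -1.   ] y [-0.249  0.969  0.001] F [-1.1  0.7 -0.2] w 0.0855 ff 0.0 q [-0.73  0.34  0.06  1.64 -0.02  1.15  1.16]
T [-0.001, -0.0046, 0.0018] A [0.0003, -0.0004, -0.0001] deg 0.1 rows>= 1
T [-0.0015, -0.005, 0.3918] A [0.0003, -0.0004, -0.0001] deg 0.1 rows>= 4
```

{"name": "send_rows", "arguments": {"rows": [[1,[-0.0015,-0.005,0.1],[0,0,0]],[1,[-0.0015,-0.005,0.2],[0,0,0]],[1,[-0.0015,-0.005,0.28],[0,0,0]],[1,[-0.0015,-0.005,0.34],[0,0,0]],[1,[-0.0015,-0.005,0.38],[0,0,0]],[1,[-0.0015,-0.005,0.39],[0,0,0]],[1,[-0.0015,-0.005,0.39],[0,0,0]],[0,[-0.0015,-0.005,0.39],[0,0,0]],[0,[-0.0015,-0.005,0.39],[0,0,0]],[0,[-0.0015,-0.005,0.39],[0,0,0]],[0,[-0.0015,-0.005,0.39],[0,0,0]],[0,[-0.0015,-0.005,0.39],[0,0,0]]], "squeeze": 80}}

```text
clock: 2.02
tool_pos: [0.4339, 0.3282, 0.0066]
ee_rot: [[-0.969, -0.248, 0.002], [-0.248, 0.969, 0.003], [-0.003, 0.002, -1.0]]
force: [-0.4, -0.7, -0.8]
gripper_width: 0.0286
finger_force: 79.1
```

{"name": "send_rows", "arguments": {"rows": [[0,[0,0,0],[0,0,0]],[0,[0,0,0],[0,0,0]],[0,[0,0,0],[0,0,0]],[0,[0,0,0],[0,0,0]]]}}

```text
clock: 2.35
tool_pos: [0.4339, 0.3282, 0.0064]
ee_rot: [[-0.969, -0.248, 0.002], [-0.248, 0.969, 0.002], [-0.003, 0.002, -1.0]]
force: [-0.5, 0.2, 6.2]
gripper_width: 0.0285
finger_force: 80.2
```

```bash
python3 -c "
from g import *
st(); go([.4317,.328,.2],.252); go([.59,.088,.2],.029,0,([.4317,.328,.2],.252));"
```

```text
t 2.35 p [0.4339 0.3282 0.0064] z [ 0.002  0.002 -1.   ] y [-0.248  0.969  0.002] F [-0.5  0.2  6.2] w 0.0285 ff 80.2 q [-0.72  0.53  0.05  1.8  -0.04  0.81  1.18]
T [0.0041, 0.0019, -0.4839] A [0.0006, 0.0009, -0.0004] deg 0.2 rows>= 5
T [-0.2336, -0.6797, 0.0] A [0.0, 0.0, 0.071] deg 12.8 rows>= 7
```

{"name": "send_rows", "arguments": {"rows": [[0,[0.004,0.002,-0.05],[0,0,0]],[0,[0.004,0.002,-0.15],[0,0,0]],[0,[0.004,0.002,-0.25],[0,0,0]],[0,[0.004,0.002,-0.35],[0,0,0]],[0,[0.004,0.002,-0.44],[0,0,0]],[0,[0.004,0.002,-0.484],[0,0,0]],[0,[0.004,0.002,-0.484],[0,0,0]]]}}

```text
clock: 2.93
tool_pos: [0.4336, 0.3288, 0.2032]
ee_rot: [[-0.969, -0.247, 0.007], [-0.247, 0.969, 0.006], [-0.009, 0.004, -1.0]]
force: [0.5, 0.1, -2.2]
gripper_width: 0.0287
finger_force: 79.8
```

{"name": "send_rows", "arguments": {"rows": [[0,[-0.02,-0.06,0],[0,0,0.005]],[0,[-0.04,-0.13,0],[0,0,0.015]],[0,[-0.07,-0.21,0],[0,0,0.025]],[0,[-0.1,-0.29,0],[0,0,0.035]],[0,[-0.13,-0.37,0],[0,0,0.045]],[0,[-0.16,-0.45,0],[0,0,0.055]],[0,[-0.18,-0.53,0],[0,0,0.06]],[0,[-0.21,-0.6,0],[0,0,0.066]],[0,[-0.225,-0.65,0],[0,0,0.07]],[0,[-0.234,-0.68,0],[0,0,0.071]],[0,[-0.234,-0.68,0],[0,0,0.071]],[0,[-0.234,-0.68,0],[0,0,0.071]]]}}

```text
clock: 3.93
tool_pos: [0.5878, 0.0873, 0.1965]
ee_rot: [[-1.0, -0.027, -0.004], [-0.027, 1.0, 0.001], [0.004, 0.001, -1.0]]
force: [-0.2, 1.6, -3.0]
gripper_width: 0.0287
finger_force: 79.6
```

```bash
python3 -c "
from g import *
st(); go([.585,.087,.1334],.029)
p,d=grab('top','t1');np.savez('t1.npz',p=p,d=d); grab('scene','s1')"
```

```text
t 3.93 p [0.5878 0.0873 0.1965] z [-0.004  0.001 -1.   ] y [-0.027  1.     0.001] F [-0.2  1.6 -3. ] w 0.0287 ff 79.6 q [-0.34  0.43  0.23  1.44 -0.1   1.29  1.5 ]
T [0.0064, -0.0008, 0.1577] A [0.0002, -0.0014, -0.0007] deg 0.3 rows>= 2
```

View pics/t1.png

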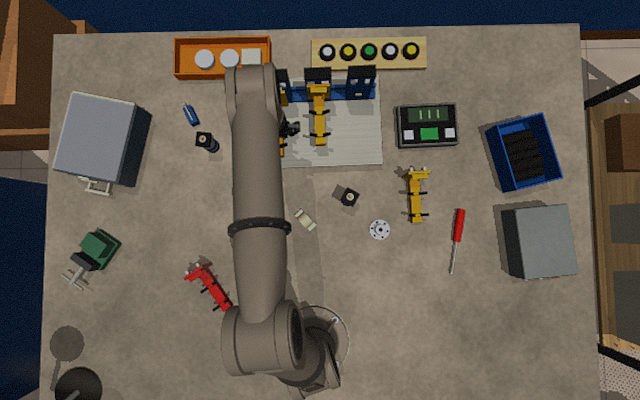

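```bash
cat >> m.py <<'E'
def flanges(tag):
    p,d=grab('scene',tag); C=cloud('scene',d); m=seg(p,18,34,100,50)&(d>0)
    n,l,s,c=cv2.connectedComponentsWithStats(m.astype(np.uint8))
    for i in range(1,n):
        if s[i,4]>60:
            P=C[l==i]; zt=np.percentile(P[:,2],98); F=P[P[:,2]>zt-.006]; r=cv2.minAreaRect((F[:,:2]*1000).astype(np.float32)); print(s[i].tolist(),'ztop',zt.round(4),'c',np.round(r[0],1),np.round(r[1],1),round(r[2],1),'xmax',np.percentile(F[:,0],98).round(4),'mean',F.mean(0).round(4))
E
python3 - <<'E'
from m import *
flanges('s1')
p=cv2.imread('pics/s1.png'); cv2.imwrite('pics/s1c.png',cv2.resize(p[180:330,180:440],None,fx=3,fy=3,interpolation=cv2.INTER_CUBIC))
E
```

```text
[153, 1, 14, 33, 207] ztop 0.4725 c [-433.6 -554.8] [30.5 20.9] 33.2 xmax -0.4176 mean [-0.4345 -0.5577  0.4706]
[206, 0, 13, 30, 192] ztop 0.4713 c [-430.8 -343.7] [26.6 23. ] 29.5 xmax -0.4162 mean [-0.432  -0.3477  0.469 ]
[370, 211, 33, 45, 830] ztop 0.2951 c [669.2  94.6] [25.5 63. ] 2.1 xmax 0.6821 mean [0.6717 0.0944 0.2932]
[221, 219, 27, 43, 656] ztop 0.1055 c [ 495.7 -306.9] [26.9 61.8] 1.7 xmax 0.5073 mean [ 0.4966 -0.3075  0.1035]
[326, 243, 16, 23, 252] ztop 0.148 c [631.7 -27.7] [64.3 30.8] 1.3 xmax 0.664 mean [ 0.6088 -0.0302  0.1458]
[214, 349, 151, 51, 3878] ztop 0.0375 c [ 891.4 -177.4] [ 51.9 308.5] 0.6 xmax 0.9155 mean [ 0.8843 -0.1615  0.0365]
[308, 365, 14, 14, 164] ztop 0.0415 c [ 889.7 -115. ] [31.7 31.9] 81.5 xmax 0.9053 mean [ 0.8903 -0.1147  0.0382]
[226, 376, 15, 15, 169] ztop 0.041 c [ 889.  -309.8] [33.7 32.4] 59.4 xmax 0.904 mean [ 0.8894 -0.3094  0.0381]
```

View pics/s1c.png

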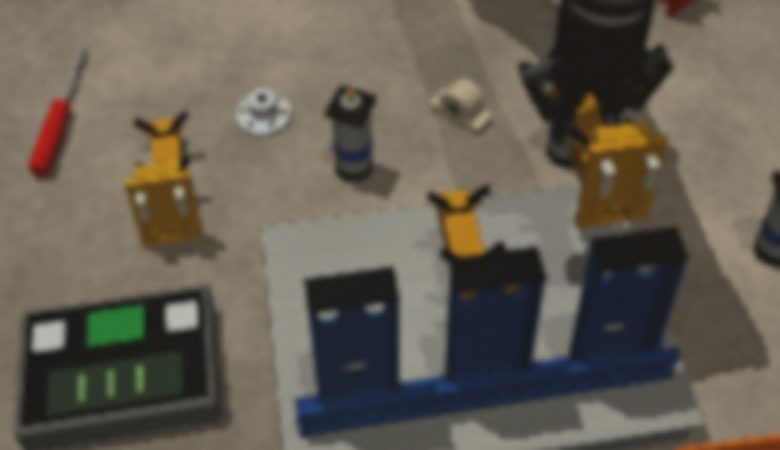

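Run:
```python
from m import *
p,d=grab('scene'); C=cloud('scene',d)
m=(d>0)&(abs(C[...,2]-.241)<.005)&(C[...,0]>.71)&(C[...,0]<.8)&(C[...,1]>-.2)&(C[...,1]<.15)
n,l,s,c=cv2.connectedComponentsWithStats(m.astype(np.uint8))
for i in range(1,n):
    if s[i,4]>30:
        R=C[l==i]; print(s[i,4],[np.round(q,1) for q in cv2.minAreaRect((R[:,:2]*1000).astype(np.float32))],R.mean(0).round(4),np.percentile(R[:,:2],[2,98],axis=0).round(4).tolist())
```

```text
344 [array([740.9,  94.4]), array([32.5, 72. ]), np.float64(1.7)] [0.7418 0.0941 0.2404] [[0.7253, 0.0595], [0.7565, 0.1283]]
364 [array([743.5, -20.4]), array([33.7, 71.5]), np.float64(1.4)] [ 0.745  -0.0206  0.2404] [[0.7289, -0.055], [0.7598, 0.0138]]
373 [array([ 747.2, -135.2]), array([32.9, 70.8]), np.float64(0.4)] [ 0.748  -0.1351  0.2405] [[0.7316, -0.1691], [0.7632, -0.1014]]
```

{"name": "send_rows", "arguments": {"rows": [[0,[0,-0.004,0.06],[0,-0.001,-0.001]],[0,[0,-0.004,0.12],[0,-0.001,-0.001]],[0,[0,-0.004,0.15],[0,-0.001,-0.001]],[0,[0,-0.004,0.157],[0,-0.001,-0.001]],[0,[0,-0.004,0.157],[0,-0.001,-0.001]],[0,[0,-0.004,0.157],[0,-0.001,-0.001]]]}}

```text
clock: 4.63
tool_pos: [0.5899, 0.0864, 0.1368]
ee_rot: [[-0.999, -0.032, 0.005], [-0.032, 0.999, 0.001], [-0.005, 0.001, -1.0]]
force: [-0.7, 0.6, -3.1]
gripper_width: 0.0288
finger_force: 79.5
```

{"name": "send_rows", "arguments": {"rows": [[0,[-0.02,0,0],[0,0,0]],[0,[-0.04,0,0],[0,0,0]],[0,[-0.06,0,0],[0,0,0]],[0,[-0.08,0,0],[0,0,0]],[0,[-0.09,0,0],[0,0,0]],[0,[-0.1,0,0],[0,0,0]],[0,[-0.1,0,0],[0,0,0]],[0,[-0.1,0,0],[0,0,0]]]}}

```text
clock: 5.3
tool_pos: [0.6294, 0.0864, 0.1357]
ee_rot: [[-1.0, -0.03, 0.003], [-0.03, 1.0, -0.0], [-0.003, -0.0, -1.0]]
force: [-0.5, 0.2, -3.2]
gripper_width: 0.0285
finger_force: 79.5
```

```bash
python3 -c "
from m import *; from g import *
st(); flanges('s2')" | grep -v -- "-0\.4"
```

```text
t 5.3 p [0.6294 0.0864 0.1357] z [ 0.003 -0.    -1.   ] y [-0.03  1.   -0.  ] F [-0.5  0.2 -3.2] w 0.0285 ff 79.5 q [-0.31  0.55  0.23  1.41 -0.13  1.19  1.53]
[221, 219, 27, 43, 652] ztop 0.1056 c [ 494.5 -306.8] [26.1 62. ] 1.4 xmax 0.5073 mean [ 0.4966 -0.3078  0.1034]
[370, 238, 32, 33, 342] ztop 0.2404 c [714.1  87.6] [26.4 59.5] 2.2 xmax 0.7279 mean [0.7184 0.0845 0.2379]
[326, 243, 16, 23, 252] ztop 0.1499 c [663.5 -35.6] [ 33.4 130.4] 81.2 xmax 0.7054 mean [ 0.6138 -0.0286  0.1523]
[214, 349, 150, 51, 3862] ztop 0.0374 c [ 892.1 -177.4] [ 51.3 308.7] 0.3 xmax 0.9156 mean [ 0.8841 -0.1571  0.0366]
[308, 365, 14, 14, 166] ztop 0.0413 c [ 889.5 -115. ] [31.7 31.6] 81.3 xmax 0.9047 mean [ 0.8905 -0.1145  0.0383]
[226, 376, 15, 15, 172] ztop 0.0416 c [ 889.1 -309.2] [33.2 31.7] 64.3 xmax 0.9044 mean [ 0.8901 -0.3097  0.0383]
```

{"name": "send_rows", "arguments": {"rows": [[0,[-0.004,0,0.0],[0,0,0]],[0,[-0.007,0,0.002],[0,0,0]],[0,[-0.01,0,0.004],[0,0,0]],[0,[-0.01,0,0.005],[0,0,0]]]}}

```text
clock: 5.68
tool_pos: [0.6327, 0.0867, 0.1336]
ee_rot: [[-1.0, -0.03, 0.002], [-0.03, 1.0, 0.0], [-0.002, 0.0, -1.0]]
force: [-2.6, -0.1, -3.1]
gripper_width: 0.0287
finger_force: 79.7
```

{"name": "send_rows", "arguments": {"rows": [[0,[-0.003,0,0.0],[0,0,0]],[0,[-0.005,0,0.0],[0,0,0]],[0,[-0.005,0,0.0],[0,0,0]]]}}

```text
clock: 5.93
tool_pos: [0.6328, 0.0869, 0.1335]
ee_rot: [[-1.0, -0.03, -0.003], [-0.03, 1.0, 0.0], [0.003, 0.0, -1.0]]
force: [-7.0, 0.4, 0.1]
gripper_width: 0.0289
finger_force: 79.9
```

{"name": "send_rows", "arguments": {"rows": [[0,[0.004,0,0.005],[0,0,0]],[0,[0.004,0,0.01],[0,0,0]],[0,[0.004,0,0.015],[0,0,0]],[0,[0.004,0,0.02],[0,0,0]],[0,[0.004,0,0.025],[0,0,0]],[0,[0.004,0,0.03],[0,0,0]],[0,[0.004,0,0.03],[0,0,0]]]}}

```text
clock: 6.52
tool_pos: [0.6328, 0.0867, 0.1214]
ee_rot: [[-1.0, -0.03, 0.001], [-0.03, 1.0, 0.0], [-0.001, 0.0, -1.0]]
force: [-6.2, -0.3, -0.6]
gripper_width: 0.0287
finger_force: 79.9
```

{"name": "send_rows", "arguments": {"rows": [[0,[0,0,0.004],[0,0,0]],[0,[0,0,0.008],[0,0,0]],[0,[0,0,0.012],[0,0,0]],[0,[0,0,0.016],[0,0,0]],[0,[0,0,0.016],[0,0,0]]]}}

```text
clock: 6.93
tool_pos: [0.6328, 0.0868, 0.1158]
ee_rot: [[-1.0, -0.031, 0.001], [-0.031, 1.0, 0.0], [-0.001, 0.0, -1.0]]
force: [-6.1, -0.5, 1.3]
gripper_width: 0.0293
finger_force: 80.3
```

{"name": "send_rows", "arguments": {"rows": [[0,[0,0,0.0],[0,0,0]],[0,[0,0,0.005],[0,0,0]],[0,[0,0,0.01],[0,0,0]],[0,[0,0,0.014],[0,0,0]],[0,[0,0,0.018],[0,0,0]],[0,[0,0,0.018],[0,0,0]]], "squeeze": 120}}

```text
clock: 7.43
tool_pos: [0.6328, 0.0867, 0.1075]
ee_rot: [[-1.0, -0.03, 0.001], [-0.03, 1.0, 0.0], [-0.001, 0.0, -1.0]]
force: [-5.2, -0.6, -2.0]
gripper_width: 0.028
finger_force: 118.9
```

```bash
python3 -c "
from m import *; from g import *
st(); flanges('s3')" | head -5
```

```text
t 7.43 p [0.6328 0.0867 0.1075] z [ 0.001  0.    -1.   ] y [-0.03  1.    0.  ] F [-5.2 -0.6 -2. ] w 0.028 ff 118.9 q [-0.31  0.58  0.22  1.43 -0.13  1.14  1.54]
[153, 1, 13, 32, 201] ztop 0.4728 c [-431.4 -559.9] [19.7 26.3] 85.4 xmax -0.4185 mean [-0.4338 -0.5591  0.4711]
[208, 0, 11, 30, 178] ztop 0.4714 c [-433.1 -347.8] [31.2 17.8] 24.5 xmax -0.4174 mean [-0.4313 -0.3482  0.4696]
[221, 219, 27, 44, 658] ztop 0.1055 c [ 494.  -306.6] [26.5 61.9] 0.4 xmax 0.5071 mean [ 0.4965 -0.308   0.1034]
[326, 243, 16, 23, 255] ztop 0.1486 c [663.7 -34.9] [ 33.3 128. ] 81.8 xmax 0.6928 mean [ 0.6114 -0.0287  0.1492]
```

{"name": "send_rows", "arguments": {"rows": [[0,[0,0,0.004],[0,0,0]],[0,[0,0,0.007],[0,0,0]],[0,[0,0,0.007],[0,0,0]]]}}

```text
clock: 7.73
tool_pos: [0.6328, 0.087, 0.1062]
ee_rot: [[-1.0, -0.03, 0.001], [-0.03, 1.0, 0.001], [-0.001, 0.001, -1.0]]
force: [-8.2, 0.6, 2.1]
gripper_width: 0.028
finger_force: 119.5
```

{"name": "send_rows", "arguments": {"rows": [[0,[0.003,0,-0.003],[0,0,0]],[1,[0.003,0,-0.003],[0,0,0]],[1,[0.003,0,-0.003],[0,0,0]],[1,[0.003,0,-0.003],[0,0,0]],[1,[0.003,0,-0.003],[0,0,0]],[1,[0.003,0,-0.003],[0,0,0]],[1,[0.003,0,-0.003],[0,0,0]],[1,[0.003,0,-0.1],[0,0,0]],[1,[0.003,0,-0.2],[0,0,0]],[1,[0.003,0,-0.3],[0,0,0]],[1,[0.003,0,-0.35],[0,0,0]],[1,[0.003,0,-0.35],[0,0,0]]]}}

```text
clock: 8.73
tool_pos: [0.636, 0.0867, 0.2529]
ee_rot: [[-0.999, -0.03, 0.017], [-0.03, 1.0, 0.002], [-0.017, 0.001, -1.0]]
force: [1.1, -0.0, 0.8]
gripper_width: 0.0857
finger_force: 0.0
```

```bash
python3 -c "
from m import *; from g import *
st(); flanges('s4'); go([.704,.0893,.235],.029)" | grep -v -- "c \[-"
```

```text
t 8.73 p [0.636  0.0867 0.2529] z [ 0.017  0.002 -1.   ] y [-0.03   1.     0.001] F [ 1.1 -0.   0.8] w 0.0857 ff 0.0 q [-0.31  0.49  0.24  1.22 -0.11  1.43  1.52]
[221, 219, 27, 43, 653] ztop 0.1054 c [ 493.6 -307. ] [25.8 62.2] 1.8 xmax 0.5063 mean [ 0.4966 -0.3077  0.1034]
[364, 238, 18, 34, 299] ztop 0.1574 c [662.5  65.5] [  7.1 129.6] 87.5 xmax 0.7272 mean [0.6881 0.0639 0.1931]
[326, 243, 16, 23, 252] ztop 0.1466 c [660.2 -39.6] [ 30.3 130.9] 77.7 xmax 0.69 mean [ 0.6107 -0.028   0.1472]
[214, 349, 150, 51, 3876] ztop 0.0374 c [ 891.8 -177.1] [308.7  51.7] 90.0 xmax 0.9164 mean [ 0.8845 -0.1586  0.0366]
[308, 365, 15, 14, 166] ztop 0.0417 c [ 889.9 -115. ] [31.7 31.8] 81.4 xmax 0.9054 mean [ 0.8905 -0.1145  0.0384]
[226, 376, 15, 15, 174] ztop 0.0407 c [ 889.  -309.3] [33.  32.4] 78.3 xmax 0.9044 mean [ 0.8897 -0.3096  0.038 ]
T [-0.1737, 0.0015, 0.0381] A [0.0003, 0.0036, 0.0004] deg 0.7 rows>= 2
```

{"name": "send_rows", "arguments": {"rows": [[0,[0,0,0],[0,0.0036,0]],[0,[-0.06,0,0],[0,0.0036,0]],[0,[-0.12,0.001,0],[0,0.0036,0]],[0,[-0.174,0.0015,0],[0,0.0036,0]],[0,[-0.174,0.0015,0],[0,0.0036,0]],[0,[-0.174,0.0015,0.03],[0,0.0036,0]],[0,[-0.174,0.0015,0.06],[0,0.0036,0]],[0,[-0.174,0.0015,0.09],[0,0.0036,0]],[0,[-0.174,0.0015,0.1],[0,0.0036,0]],[0,[-0.174,0.0015,0.11],[0,0.0036,0]],[0,[-0.174,0.0015,0.11],[0,0.0036,0]]]}}

```text
clock: 9.7
tool_pos: [0.7003, 0.0891, 0.2035]
ee_rot: [[-0.999, -0.03, -0.01], [-0.03, 1.0, -0.0], [0.01, 0.0, -1.0]]
force: [-4.9, 0.1, 10.4]
gripper_width: 0.0001
finger_force: 5.3
```

{"name": "send_rows", "arguments": {"rows": [[0,[0,0,0.005],[0,0,0]],[0,[0,0,0.01],[0,0,0]],[0,[0,0,0.01],[0,0,0]]]}}

```text
clock: 9.95
tool_pos: [0.7003, 0.0891, 0.2033]
ee_rot: [[-1.0, -0.03, -0.008], [-0.03, 1.0, 0.0], [0.008, 0.001, -1.0]]
force: [-9.4, -1.4, 20.3]
gripper_width: -0.0
finger_force: 10.1
```

{"name": "send_rows", "arguments": {"rows": [[0,[0,0,-0.06],[0,0,0]],[0,[0,0,-0.14],[0,0,0]],[0,[0.05,0,-0.2],[0,0,0]],[0,[0.15,0,-0.2],[0,0,0]],[0.5,[0.25,0,-0.2],[0,0,0]],[1,[0.35,0,-0.2],[0,0,0]],[1,[0.35,0,-0.2],[0,0,0]]]}}

```text
clock: 10.53
tool_pos: [0.5505, 0.0844, 0.2748]
ee_rot: [[-0.999, -0.031, -0.027], [-0.031, 1.0, -0.0], [0.027, 0.001, -1.0]]
force: [0.2, 0.4, -0.3]
gripper_width: 0.0357
finger_force: 0.0
```

Run:
```python
from m import *; from g import *
st(); p,d=grab('top','t5'); q=cradle_pose(p,d,BOX['R']);print(q)
go([.4140,-.3133,.16],.050)
for u,v in((205,140),(266,192),(348,196)):
    C=cloud('top',d);S=C[v-18:v+18,u-18:u+18].reshape(-1,3);S=S[S[:,2]<.5]; F=S[(S[:,2]>.107)&(S[:,2]<.116)]; print(len(F),F.mean(0) if len(F) else'')
```

```text
t 10.53 p [0.5505 0.0844 0.2748] z [-0.027 -0.    -1.   ] y [-0.031  1.     0.001] F [ 0.2  0.4 -0.3] w 0.0357 ff 0.0 q [-0.36  0.33  0.24  1.39 -0.08  1.46  1.49]
{'arm': array([ 0.4122, -0.3129]), 'yaw': 0.041, 'yaw_f2a': 0.0466, 'fc': array([ 0.4936, -0.3092]), 'fl': array([23.1, 61.7]), 'bar': array([130.9,  29.4]), 'lat': -0.0004, 'front': -0.136}
T [0.3804, -0.984, 0.2971] A [0.0002, -0.0057, -0.006] deg 1.5 rows>= 11
176 [0.60421527 0.31398267 0.11046183]
0 
180 [ 0.43140477 -0.11033914  0.11063751]
```

{"name": "send_rows", "arguments": {"rows": [[1,[0.03,-0.09,0],[0,-0.0057,-0.006]],[1,[0.07,-0.18,0],[0,-0.0057,-0.006]],[1,[0.11,-0.28,0],[0,-0.0057,-0.006]],[1,[0.15,-0.38,0.0],[0,-0.0057,-0.006]],[1,[0.19,-0.48,0.0],[0,-0.0057,-0.006]],[1,[0.23,-0.58,0.0],[0,-0.0057,-0.006]],[1,[0.27,-0.68,0.05],[0,-0.0057,-0.006]],[1,[0.31,-0.78,0.15],[0,-0.0057,-0.006]],[1,[0.35,-0.88,0.2],[0,-0.0057,-0.006]],[1,[0.38,-0.97,0.25],[0,-0.0057,-0.006]],[1,[0.38,-0.984,0.297],[0,-0.0057,-0.006]],[1,[0.38,-0.984,0.297],[0,-0.0057,-0.006]]]}}

```text
clock: 11.58
tool_pos: [0.4157, -0.3184, 0.1567]
ee_rot: [[-0.999, -0.039, 0.0], [-0.039, 0.999, -0.001], [-0.0, -0.001, -1.0]]
force: [-0.9, 0.0, -0.5]
gripper_width: 0.0853
finger_force: 0.0
```

```bash
python3 -c "
from g import *
st(); go([.413,-.3130,.002],.050)"
```

```text
t 11.58 p [ 0.4157 -0.3184  0.1567] z [ 0.    -0.001 -1.   ] y [-0.039  0.999 -0.001] F [-0.9  0.  -0.5] w 0.0853 ff 0.0 q [ 0.24  0.33  0.48  1.71 -0.17  1.14  2.38]
T [0.0065, 0.014, 0.3868] A [-0.0002, 0.0001, -0.0034] deg 0.6 rows>= 4
```

{"name": "send_rows", "arguments": {"rows": [[1,[0,0,0],[0,0,0]],[1,[0,0,0],[0,0,0]]]}}

```text
clock: 11.75
tool_pos: [0.4223, -0.3125, 0.1608]
ee_rot: [[-0.999, -0.049, 0.009], [-0.049, 0.999, 0.002], [-0.009, 0.001, -1.0]]
force: [0.6, 0.5, -0.0]
gripper_width: 0.0852
finger_force: 0.0
```

```bash
python3 -c "
from g import *
st(); go([.413,-.3130,.002],.050)"
```

```text
t 11.75 p [ 0.4223 -0.3125  0.1608] z [ 0.009  0.002 -1.   ] y [-0.049  0.999  0.001] F [ 0.6  0.5 -0. ] w 0.0852 ff 0.0 q [ 0.24  0.33  0.48  1.71 -0.17  1.14  2.38]
T [0.0268, -0.0006, 0.3967] A [0.0004, 0.0028, -0.0003] deg 0.5 rows>= 4
```

{"name": "send_rows", "arguments": {"rows": [[1,[0.024,0,0.1],[0,0.002,0]],[1,[0.024,0,0.2],[0,0.002,0]],[1,[0.024,0,0.28],[0,0.002,0]],[1,[0.024,0,0.34],[0,0.002,0]],[1,[0.024,0,0.37],[0,0.002,0]],[1,[0.024,0,0.39],[0,0.002,0]],[1,[0.024,0,0.39],[0,0.002,0]],[1,[0.024,0,0.39],[0,0.002,0]]]}}

```text
clock: 12.42
tool_pos: [0.4156, -0.3129, 0.0062]
ee_rot: [[-0.999, -0.052, 0.006], [-0.052, 0.999, -0.0], [-0.006, -0.001, -1.0]]
force: [-0.2, -0.2, 1.1]
gripper_width: 0.0856
finger_force: 0.0
```

{"name": "send_rows", "arguments": {"rows": [[1,[0,0,0],[0,0,0]],[0,[0,0,0],[0,0,0]],[0,[0,0,0],[0,0,0]],[0,[0,0,0],[0,0,0]],[0,[0,0,0],[0,0,0]],[0,[0,0,0],[0,0,0]],[0,[0,0,0],[0,0,0]],[0,[0,0,0],[0,0,0]]], "squeeze": 80}}

```text
clock: 13.08
tool_pos: [0.4139, -0.3137, 0.0057]
ee_rot: [[-0.999, -0.049, 0.004], [-0.049, 0.999, -0.0], [-0.004, -0.0, -1.0]]
force: [-0.5, 1.2, 6.1]
gripper_width: 0.0291
finger_force: 80.3
```

```bash
python3 -c "
from g import *
st(); s=arm.sense(); p=s['tool_pos']; go([p[0],p[1],.2],.05); go([.588,-.1425,.2],.029,0,([p[0],p[1],.2],.050))"
```

```text
t 13.08 p [ 0.4139 -0.3137  0.0057] z [ 0.004 -0.    -1.   ] y [-0.049  0.999 -0.   ] F [-0.5  1.2  6.1] w 0.0291 ff 80.3 q [ 0.3   0.52  0.41  1.88 -0.29  0.8   2.49]
T [-0.0021, -0.0002, -0.4857] A [-0.0002, 0.0014, -0.0003] deg 0.3 rows>= 5
T [-0.456, 0.4057, 0.0] A [0.0, 0.0, 0.0067] deg 1.2 rows>= 6
```

{"name": "send_rows", "arguments": {"rows": [[0,[0,0,-0.05],[0,0,0]],[0,[0,0,-0.15],[0,0,0]],[0,[0,0,-0.25],[0,0,0]],[0,[0,0,-0.35],[0,0,0]],[0,[0,0,-0.44],[0,0.0,0]],[0,[0,0,-0.485],[0,0.001,0]],[0,[0,0,-0.485],[0,0.001,0]],[0,[0,0,-0.485],[0,0.001,0]]]}}

```text
clock: 13.75
tool_pos: [0.4126, -0.3131, 0.1984]
ee_rot: [[-0.999, -0.049, -0.0], [-0.049, 0.999, 0.001], [0.0, 0.001, -1.0]]
force: [-0.7, 1.1, -4.0]
gripper_width: 0.0285
finger_force: 80.2
```

{"name": "send_rows", "arguments": {"rows": [[0,[-0.05,0.04,0],[0,0,0.001]],[0,[-0.1,0.09,0],[0,0,0.002]],[0,[-0.16,0.14,0],[0,0,0.003]],[0,[-0.22,0.195,0],[0,0,0.004]],[0,[-0.28,0.25,0],[0,0,0.005]],[0,[-0.34,0.3,0],[0,0,0.006]],[0,[-0.4,0.355,0],[0,0,0.006]],[0,[-0.44,0.39,0],[0,0,0.007]],[0,[-0.456,0.406,0],[0,0,0.007]],[0,[-0.456,0.406,0],[0,0,0.007]],[0,[-0.456,0.406,0],[0,0,0.007]],[0,[-0.456,0.406,0],[0,0,0.007]]]}}

```text
clock: 14.75
tool_pos: [0.5848, -0.1449, 0.1978]
ee_rot: [[-1.0, -0.024, -0.004], [-0.024, 1.0, -0.001], [0.004, -0.001, -1.0]]
force: [-0.7, -1.2, -2.8]
gripper_width: 0.0288
finger_force: 80.0
```

```bash
python3 -c "
from m import *; from g import *
st(); go([.585,-.1426,.1325],.029);flanges('s6')" | grep -v -- "c \[-"
```

```text
t 14.75 p [ 0.5848 -0.1449  0.1978] z [-0.004 -0.001 -1.   ] y [-0.024  1.    -0.001] F [-0.7 -1.2 -2.8] w 0.0288 ff 80.0 q [-0.06  0.46  0.4   1.42 -0.18  1.3   1.95]
T [-0.0013, 0.0059, 0.1633] A [-0.0004, -0.0012, -0.0017] deg 0.4 rows>= 2
[276, 218, 29, 47, 849] ztop 0.2964 c [ 666.7 -141.2] [24.3 63.3] 0.6 xmax 0.6783 mean [ 0.6685 -0.1418  0.2945]
[364, 238, 18, 34, 306] ztop 0.1549 c [662.2  65.9] [  7.9 132.3] 86.5 xmax 0.7278 mean [0.6721 0.0654 0.1853]
[326, 243, 16, 23, 223] ztop 0.1452 c [662.8 -40.1] [ 32.9 130.2] 76.4 xmax 0.6625 mean [ 0.6098 -0.0279  0.1465]
[214, 349, 150, 51, 3885] ztop 0.0374 c [ 891.9 -177.2] [ 51.8 308.8] 0.1 xmax 0.9167 mean [ 0.8848 -0.1595  0.0365]
[308, 365, 14, 14, 165] ztop 0.0412 c [ 889.9 -114.8] [31.9 31.4] 83.2 xmax 0.9052 mean [ 0.8903 -0.1142  0.0381]
[226, 376, 15, 15, 173] ztop 0.0415 c [ 889.9 -309.1] [32.7 32.8] 29.6 xmax 0.9045 mean [ 0.89   -0.3088  0.0384]
```

{"name": "send_rows", "arguments": {"rows": [[0,[0,0.007,0.05],[0,-0.001,-0.001]],[0,[0,0.007,0.11],[0,-0.001,-0.001]],[0,[0,0.007,0.15],[0,-0.001,-0.001]],[0,[0,0.007,0.162],[0,-0.001,-0.001]],[0,[0,0.007,0.162],[0,-0.001,-0.001]],[0,[0,0.007,0.162],[0,-0.001,-0.001]],[0,[0,0.007,0.162],[0,-0.001,-0.001]]]}}

```text
clock: 15.38
tool_pos: [0.588, -0.1405, 0.1362]
ee_rot: [[-1.0, -0.029, 0.007], [-0.029, 1.0, -0.001], [-0.007, -0.001, -1.0]]
force: [0.3, -0.1, -3.6]
gripper_width: 0.0286
finger_force: 80.0
```

```bash
python3 -c "
from m import *; from g import *
st(); go([.632,-.1405,.133],.029);flanges('s7')" | head -6|grep -v -- "c \[-"
```

```text
t 15.38 p [ 0.588  -0.1405  0.1362] z [ 0.007 -0.001 -1.   ] y [-0.029  1.    -0.001] F [ 0.3 -0.1 -3.6] w 0.0286 ff 80.0 q [-0.06  0.5   0.38  1.51 -0.2   1.16  1.96]
T [-0.1099, -0.0031, 0.0088] A [-0.0004, 0.0021, 0.0001] deg 0.4 rows>= 2
[280, 234, 27, 39, 623] ztop 0.2357 c [ 668.6 -137. ] [24.1 61.9] 1.1 xmax 0.6804 mean [ 0.6708 -0.1368  0.2337]
[364, 238, 18, 34, 299] ztop 0.1559 c [661.8  68.8] [ 13.6 130.5] 87.2 xmax 0.7266 mean [0.6775 0.0657 0.1852]
```

{"name": "send_rows", "arguments": {"rows": [[0,[-0.02,-0.001,0.003],[0,0.001,0]],[0,[-0.04,-0.001,0.004],[0,0.001,0]],[0,[-0.06,-0.001,0.004],[0,0.001,0]],[0,[-0.08,-0.001,0.004],[0,0.001,0]],[0,[-0.09,-0.001,0.004],[0,0.001,0]],[0,[-0.1,-0.001,0.004],[0,0.001,0]],[0,[-0.103,-0.001,0.004],[0,0.001,0]],[0,[-0.103,-0.001,0.004],[0,0.001,0]],[0,[-0.103,-0.001,0.004],[0,0.001,0]]]}}

```text
clock: 16.18
tool_pos: [0.6279, -0.1387, 0.1329]
ee_rot: [[-1.0, -0.03, -0.0], [-0.03, 1.0, -0.0], [0.0, -0.0, -1.0]]
force: [0.1, 0.0, -3.2]
gripper_width: 0.0287
finger_force: 80.0
```

{"name": "send_rows", "arguments": {"rows": [[0,[-0.004,0,0.0],[0,0,0]],[0,[-0.008,0,0.0],[0,0,0]],[0,[-0.012,0,0.0],[0,0,0]],[0,[-0.015,0,0.0],[0,0,0]],[0,[-0.018,0,0.0],[0,0,0]],[0,[-0.018,0,0],[0,0,0]]]}}

```text
clock: 16.68
tool_pos: [0.6357, -0.1383, 0.1329]
ee_rot: [[-1.0, -0.031, 0.001], [-0.031, 1.0, 0.0], [-0.001, -0.0, -1.0]]
force: [0.4, -0.2, -3.4]
gripper_width: 0.029
finger_force: 80.0
```

{"name": "send_rows", "arguments": {"rows": [[0,[-0.003,0,0.0],[0,0,0]],[0,[-0.006,0,0.0],[0,0,0]],[0,[-0.009,0,0.0],[0,0,0]],[0,[-0.012,0,0.0],[0,0,0]],[0,[-0.012,0,0],[0,0,0]]]}}

```text
clock: 17.1
tool_pos: [0.6398, -0.1382, 0.1328]
ee_rot: [[-1.0, -0.03, -0.001], [-0.03, 1.0, 0.0], [0.001, 0.0, -1.0]]
force: [-1.5, 0.8, -2.3]
gripper_width: 0.0289
finger_force: 80.1
```

{"name": "send_rows", "arguments": {"rows": [[0,[-0.003,0,0.0],[0,0,0]],[0,[-0.005,0,0.0],[0,0,0]],[0,[-0.005,0,0],[0,0,0]]]}}

```text
clock: 17.35
tool_pos: [0.64, -0.1381, 0.1325]
ee_rot: [[-1.0, -0.03, -0.005], [-0.03, 1.0, 0.001], [0.005, 0.001, -1.0]]
force: [-6.9, 1.5, -1.4]
gripper_width: 0.0288
finger_force: 80.3
```

{"name": "send_rows", "arguments": {"rows": [[0,[0.002,0,0.005],[0,0,0]],[0,[0.002,0,0.01],[0,0,0]],[0,[0.002,0,0.015],[0,0,0]],[0,[0.002,0,0.02],[0,0,0]],[0,[0.002,0,0.025],[0,0,0]],[0,[0.002,0,0.03],[0,0,0]],[0,[0.002,0,0.03],[0,0,0]]], "squeeze": 120}}

```text
clock: 17.93
tool_pos: [0.6401, -0.139, 0.1213]
ee_rot: [[-1.0, -0.029, -0.002], [-0.029, 1.0, -0.0], [0.002, -0.0, -1.0]]
force: [-6.9, -0.7, -0.2]
gripper_width: 0.0281
finger_force: 120.1
```

{"name": "send_rows", "arguments": {"rows": [[0,[0,0,0.005],[0,0,0]],[0,[0,0,0.01],[0,0,0]],[0,[0,0,0.015],[0,0,0]],[0,[0,0,0.02],[0,0,0]],[0,[0,0,0.025],[0,0,0]],[0,[0,0,0.03],[0,0,0]],[0,[0,0,0.034],[0,0,0]],[0,[0,0,0.034],[0,0,0]]]}}

```text
clock: 18.6
tool_pos: [0.6401, -0.1391, 0.1072]
ee_rot: [[-1.0, -0.029, -0.002], [-0.029, 1.0, -0.001], [0.002, -0.0, -1.0]]
force: [-4.8, -0.6, -1.4]
gripper_width: 0.0277
finger_force: 119.9
```

{"name": "send_rows", "arguments": {"rows": [[0,[0,0,0.003],[0,0,0]],[0,[0,0,0.006],[0,0,0]],[0,[0,0,0.009],[0,0,0]],[0,[0,0,0.009],[0,0,0]]]}}

```text
clock: 18.93
tool_pos: [0.6401, -0.1391, 0.1057]
ee_rot: [[-1.0, -0.03, -0.002], [-0.03, 1.0, -0.0], [0.002, -0.0, -1.0]]
force: [-9.3, 0.6, 6.2]
gripper_width: 0.0284
finger_force: 121.1
```

{"name": "send_rows", "arguments": {"rows": [[0,[0.004,0,-0.005],[0,0,0]],[1,[0.004,0,-0.005],[0,0,0]],[1,[0.004,0,-0.005],[0,0,0]],[1,[0.004,0,-0.005],[0,0,0]],[1,[0.004,0,-0.005],[0,0,0]],[1,[0.004,0,-0.005],[0,0,0]],[1,[0.004,0,-0.005],[0,0,0]],[1,[0.004,0,-0.1],[0,0,0]],[1,[0.004,0,-0.2],[0,0,0]],[1,[0.004,0,-0.3],[0,0,0]],[0,[0.004,0,-0.35],[0,0,0]],[0,[0.004,0,-0.35],[0,0,0]]]}}

```text
clock: 19.93
tool_pos: [0.6432, -0.1396, 0.2512]
ee_rot: [[-0.999, -0.031, 0.014], [-0.031, 1.0, -0.003], [-0.013, -0.004, -1.0]]
force: [0.6, -0.8, 0.7]
gripper_width: 0.0639
finger_force: 0.0
```

{"name": "send_rows", "arguments": {"rows": [[0,[0,0,0],[0,0,0]],[0,[0,0,0],[0,0,0]],[0,[0,0,0],[0,0,0]]]}}

```text
clock: 20.18
tool_pos: [0.6388, -0.1378, 0.2415]
ee_rot: [[-1.0, -0.03, -0.004], [-0.03, 1.0, 0.001], [0.004, 0.001, -1.0]]
force: [0.2, -0.6, 0.2]
gripper_width: 0.0254
finger_force: 0.0
```

```bash
python3 -c "
from g import *
st(); go([.7076,-.137,.215],.029)"
```

```text
t 20.18 p [ 0.6388 -0.1378  0.2415] z [-0.004  0.001 -1.   ] y [-0.03   1.     0.001] F [ 0.2 -0.6  0.2] w 0.0254 ff 0.0 q [-0.04  0.55  0.39  1.17 -0.2   1.46  1.92]
T [-0.1722, -0.0034, 0.0658] A [0.0004, -0.0011, 0.0004] deg 0.2 rows>= 2
```

{"name": "send_rows", "arguments": {"rows": [[0,[-0.06,0,0],[0,0,0]],[0,[-0.12,-0.002,0],[0,0,0]],[0,[-0.172,-0.003,0],[0,0,0]],[0,[-0.172,-0.003,0],[0,0,0]],[0,[-0.172,-0.003,0.03],[0,0,0]],[0,[-0.172,-0.003,0.06],[0,0,0]],[0,[-0.172,-0.003,0.075],[0,0,0]],[0,[-0.172,-0.003,0.085],[0,0,0]],[0,[-0.172,-0.003,0.095],[0,0,0]],[0,[-0.172,-0.003,0.095],[0,0,0]]]}}

```text
clock: 21.02
tool_pos: [0.708, -0.1371, 0.2048]
ee_rot: [[-1.0, -0.03, -0.001], [-0.03, 1.0, 0.001], [0.001, 0.001, -1.0]]
force: [-0.2, 0.1, -0.2]
gripper_width: 0.0005
finger_force: 0.0
```

{"name": "send_rows", "arguments": {"rows": [[0,[0,0,0.004],[0,0,0]],[0,[0,0,0.008],[0,0,0]],[0,[0,0,0.008],[0,0,0]]]}}

```text
clock: 21.27
tool_pos: [0.709, -0.1375, 0.2038]
ee_rot: [[-1.0, -0.03, 0.002], [-0.03, 1.0, -0.0], [-0.002, -0.0, -1.0]]
force: [-0.1, 0.4, 2.4]
gripper_width: 0.0003
finger_force: 1.2
```

{"name": "send_rows", "arguments": {"rows": [[0,[0,0,0.004],[0,0,0]],[0,[0,0,0.008],[0,0,0]],[0,[0,0,0.01],[0,0,0]],[0,[0,0,0.01],[0,0,0]]]}}

```text
clock: 21.6
tool_pos: [0.709, -0.1375, 0.2035]
ee_rot: [[-1.0, -0.031, 0.005], [-0.031, 1.0, -0.001], [-0.005, -0.001, -1.0]]
force: [-4.6, 0.9, 11.9]
gripper_width: -0.0002
finger_force: 6.2
```

{"name": "send_rows", "arguments": {"rows": [[0,[0,0,-0.05],[0,0,0]],[0,[0,0,-0.12],[0,0,0]],[0,[0.05,0,-0.18],[0,0,0]],[0,[0.15,0,-0.18],[0,0,0]],[0,[0.15,0,-0.18],[0,0,0]],[0,[0.15,0,-0.18],[0,0,0]]]}}

```text
clock: 22.1
tool_pos: [0.6449, -0.1401, 0.2698]
ee_rot: [[-1.0, -0.027, -0.004], [-0.027, 1.0, 0.002], [0.004, 0.002, -1.0]]
force: [0.5, -0.4, -0.2]
gripper_width: -0.0001
finger_force: 0.0
```

```bash
python3 -c "
from g import *
st(); go([.6364,-.3561,.15],.029); p,d=grab('scene','s8'); p=cv2.imread('pics/s8.png'); cv2.imwrite('pics/s8c.png',cv2.resize(p[225:325,250:430],None,fx=4.4,fy=4.4,interpolation=cv2.INTER_CUBIC))"
```

```text
t 22.1 p [ 0.6449 -0.1401  0.2698] z [-0.004  0.002 -1.   ] y [-0.027  1.     0.002] F [ 0.5 -0.4 -0.2] w -0.0001 ff 0.0 q [-0.03  0.56  0.4   1.09 -0.21  1.53  1.92]
T [0.0347, -0.5397, 0.2989] A [0.0005, -0.0012, -0.0007] deg 0.3 rows>= 6
```

View pics/s8c.png

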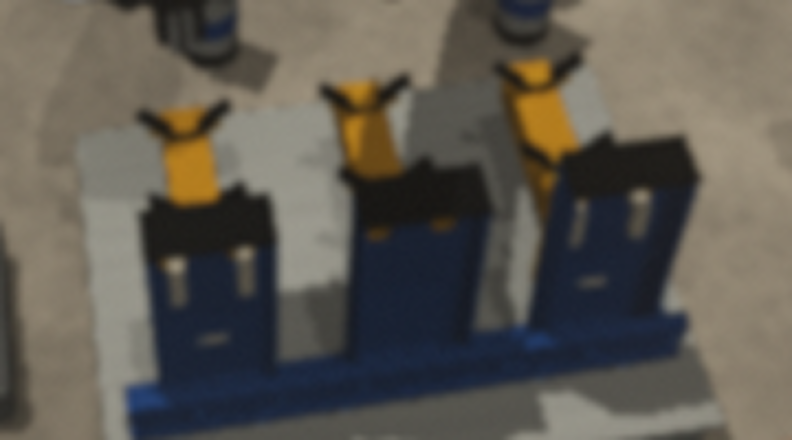

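Hooks show through both outer uprights, at (180,275)/(245,270) and (580,225)/(640,215). Both cradles are seated at their stops, so I'll tare now.

{"name": "send_rows", "arguments": {"rows": [[0,[0.005,-0.09,0],[0,0,0]],[0,[0.01,-0.18,0],[0,0,0]],[0,[0.015,-0.27,0],[0,0,0]],[0,[0.02,-0.36,0],[0,0,0]],[0,[0.025,-0.45,0.05],[0,0,0]],[0,[0.035,-0.52,0.12],[0,0,0]],[0,[0.035,-0.54,0.2],[0,0,0]],[0,[0.035,-0.54,0.28],[0,0,0]],[0,[0.035,-0.54,0.3],[0,0,0]],[0,[0.035,-0.54,0.3],[0,0,0]],[0,[0.035,-0.54,0.3],[0,0,0]],[0,[0.035,-0.54,0.3],[0,0,0]]]}}

```text
clock: 23.15
tool_pos: [0.6438, -0.3554, 0.1539]
ee_rot: [[-0.999, -0.033, 0.006], [-0.033, 0.999, -0.003], [-0.006, -0.003, -1.0]]
force: [1.4, -0.4, 0.6]
gripper_width: -0.0
finger_force: 0.0
```

```bash
python3 -c "
from g import *
st(); go([.6364,-.3561,.055],.029)"
```

```text
t 23.15 p [ 0.6438 -0.3554  0.1539] z [ 0.006 -0.003 -1.   ] y [-0.033  0.999 -0.003] F [ 1.4 -0.4  0.6] w -0.0 ff 0.0 q [ 0.29  0.77  0.4   1.02 -0.28  1.39  2.24]
T [0.02, -0.0004, 0.247] A [-0.0009, 0.0018, 0.0012] deg 0.4 rows>= 3
```

{"name": "send_rows", "arguments": {"rows": [[0,[0.015,0,0.06],[0,0,0]],[0,[0.015,0,0.12],[0,0,0]],[0,[0.015,0,0.18],[0,0,0]],[0,[0.015,0,0.22],[0,0,0]],[0,[0.015,0,0.245],[0,0,0]],[0,[0.015,0,0.245],[0,0,0]],[0,[0.015,0,0.245],[0,0,0]],[0,[0.015,0,0.245],[0,0,0]]]}}

```text
clock: 23.82
tool_pos: [0.637, -0.3565, 0.0554]
ee_rot: [[-1.0, -0.031, 0.004], [-0.031, 1.0, -0.003], [-0.004, -0.003, -1.0]]
force: [0.2, -0.3, -0.5]
gripper_width: -0.0
finger_force: 0.0
```

{"name": "send_rows", "arguments": {"rows": [[0,[0,0,0.005],[0,0,0]],[0,[0,0,0.01],[0,0,0]],[0,[0,0,0.015],[0,0,0]],[0,[0,0,0.015],[0,0,0]],[0,[0,0,0.015],[0,0,0]]]}}

```text
clock: 24.23
tool_pos: [0.6351, -0.3556, 0.0464]
ee_rot: [[-1.0, -0.03, -0.0], [-0.03, 1.0, 0.0], [0.0, 0.0, -1.0]]
force: [0.4, 0.4, -0.1]
gripper_width: 0.0001
finger_force: 0.0
```

{"name": "send_rows", "arguments": {"rows": [[0,[0,0,0.002],[0,0,0]],[0,[0,0,0.004],[0,0,0]],[0,[0,0,0.006],[0,0,0]],[0,[0,0,0.006],[0,0,0]],[0,[0,0,0.006],[0,0,0]]]}}

```text
clock: 24.65
tool_pos: [0.6353, -0.3557, 0.0443]
ee_rot: [[-1.0, -0.03, 0.0], [-0.03, 1.0, -0.0], [-0.0, -0.0, -1.0]]
force: [-0.5, 0.3, 0.7]
gripper_width: 0.0
finger_force: 0.4
```

{"name": "send_rows", "arguments": {"rows": [[0,[0,0,0.002],[0,0,0]],[0,[0,0,0.003],[0,0,0]],[0,[0,0,0.003],[0,0,0]]]}}

```text
clock: 24.9
tool_pos: [0.6353, -0.3557, 0.0435]
ee_rot: [[-1.0, -0.03, 0.001], [-0.03, 1.0, -0.0], [-0.001, -0.0, -1.0]]
force: [-1.3, 0.9, 3.6]
gripper_width: 0.0001
finger_force: 1.6
```

{"name": "send_rows", "arguments": {"rows": [[0,[0,0,0.001],[0,0,0]],[0,[0,0,0.002],[0,0,0]],[0,[0,0,0.002],[0,0,0]],[0,[0,0,0.002],[0,0,0]]]}}

```text
clock: 25.23
tool_pos: [0.6353, -0.3557, 0.0428]
ee_rot: [[-1.0, -0.03, 0.001], [-0.03, 1.0, -0.0], [-0.001, -0.0, -1.0]]
force: [-1.4, 1.6, 4.6]
gripper_width: -0.0001
finger_force: 2.5
```

{"name": "send_rows", "arguments": {"rows": [[0,[0,0,0.001],[0,0,0]],[0,[0,0,0.0015],[0,0,0]],[0,[0,0,0.0015],[0,0,0]],[0,[0,0,0.0015],[0,0,0]],[0,[0,0,0.0015],[0,0,0]],[0,[0,0,0.0015],[0,0,0]],[0,[0,0,0.0015],[0,0,0]]]}}

```text
clock: 25.82
tool_pos: [0.6354, -0.3558, 0.0425]
ee_rot: [[-1.0, -0.03, 0.001], [-0.03, 1.0, -0.0], [-0.001, -0.0, -1.0]]
force: [-2.3, 0.8, 6.1]
gripper_width: 0.0003
finger_force: 3.0
```

{"name": "send_rows", "arguments": {"rows": [[0,[0,0,-0.05],[0,0,0]],[0,[0,0,-0.15],[0,0,0]],[0,[0,0,-0.25],[0,0,0]],[0,[0,0,-0.35],[0,0,0]],[0,[0,0,-0.4],[0,0,0]],[0,[0,0,-0.4],[0,0,0]],[0,[0,0,-0.4],[0,0,0]]]}}

```text
clock: 26.4
tool_pos: [0.636, -0.3563, 0.203]
ee_rot: [[-1.0, -0.03, 0.003], [-0.03, 1.0, -0.002], [-0.003, -0.002, -1.0]]
force: [0.2, 1.3, 0.3]
gripper_width: -0.0002
finger_force: 0.0
```

Run:
```python
from m import *; from g import *
st(); p,d=grab('top','t9');np.savez('t9.npz',p=p,d=d);C=cloud('top',d)
for u,v in((205,140),(266,192),(348,196)):
    S=C[v-18:v+18,u-18:u+18].reshape(-1,3);S=S[S[:,2]<.5]; F=S[(S[:,2]>.107)&(S[:,2]<.116)]; print('m',F.mean(0).round(4),len(F))
for b in((262,75,295,150),(340,70,380,150),BOX['M']):print(cradle_pose(p,d,b,.1))
# kinematic model fit: r and z vs q2,q4,q6 (q3,q5~0 only)
```

```text
t 26.4 p [ 0.636  -0.3563  0.203 ] z [ 0.003 -0.002 -1.   ] y [-0.03   1.    -0.002] F [0.2 1.3 0.3] w -0.0002 ff 0.0 q [ 0.3   0.74  0.4   0.96 -0.27  1.49  2.23]
m [0.604  0.3133 0.1106] 182
m [0.4439 0.1287 0.1105] 192
m [ 0.4314 -0.11    0.1104] 185
{'arm': array([0.6281, 0.0874]), 'yaw': 0.018, 'yaw_f2a': 0.0552, 'fc': array([0.7096, 0.091 ]), 'fl': array([25. , 62.3]), 'bar': array([ 41.9, 142.1]), 'lat': -0.0021, 'front': -0.1322}
{'arm': array([ 0.6343, -0.1387]), 'yaw': 0.0052, 'yaw_f2a': 0.0407, 'fc': array([ 0.7158, -0.1362]), 'fl': array([61.2, 23.5]), 'bar': array([ 38.2, 143.5]), 'lat': -0.002, 'front': -0.1314}
{'arm': array([ 0.6346, -0.0255]), 'yaw': 0.018, 'yaw_f2a': 0.0461, 'fc': array([ 0.716 , -0.0223]), 'fl': array([23.4, 61.5]), 'bar': array([141.1,  59.7]), 'lat': -0.0018, 'front': -0.1353}
```

View pics/t9.png

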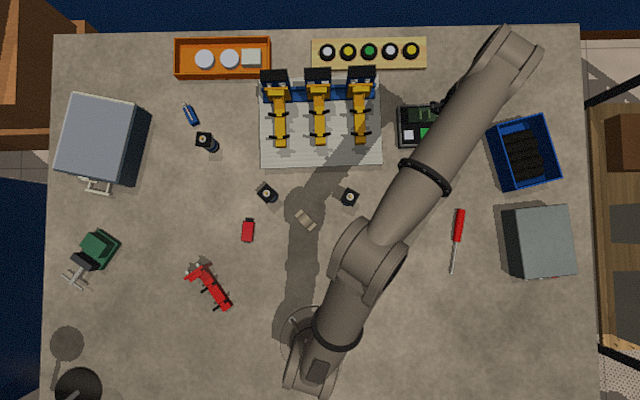

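```bash
cat > k.py <<'E'
import numpy as np, itertools
from scipy.optimize import least_squares
from scipy.spatial.transform import Rotation as Ro
D=[((.211,.507,.230),(-1.219,.312,.014,1.513,-.004,1.319,-.027)),((.4308,.3297,.1607),(-.73,.34,.06,1.64,-.02,1.15,1.16)),((.4339,.3282,.0064),(-.72,.53,.05,1.8,-.04,.81,1.18)),((.5878,.0873,.1965),(-.34,.43,.23,1.44,-.1,1.29,1.5)),((.6294,.0864,.1357),(-.31,.55,.23,1.41,-.13,1.19,1.53)),((.4139,-.3137,.0057),(.3,.52,.41,1.88,-.29,.8,2.49)),((.636,-.3563,.203),(.3,.74,.4,.96,-.27,1.49,2.23)),((.5505,.0844,.2748),(-.36,.33,.24,1.39,-.08,1.46,1.49))]
def fk(q,L,s):
    R=Ro.identity();p=np.zeros(3);lens=[L[0],0,L[1],0,L[2],0,L[3]]
    for i in range(7):
        R=R*(Ro.from_euler('z',s[i]*q[i]) if i%2==0 else Ro.from_euler('y',q[i]))
        p=p+R.apply([0,0,lens[i]])
    return p,R
S=(-1,1,-1,1,-1,1,-1)
best=None
for s3 in(-1,1):
  for s5 in(-1,1):
    s=(-1,1,s3,1,s5,1,-1)
    f=lambda L:np.concatenate([fk(q,L,s)[0]-np.array(p) for p,q in D])
    r=least_squares(f,[.34,.4,.4,.3])
    if best is None or r.cost<best[0]: best=(r.cost,r.x,s,f(r.x))
L,S=best[1],best[2]
if __name__=='__main__':
    print(best[0],L.round(4),S,abs(best[3]).max())
    lo=np.array([-2.7,-.3,-1.27,.12,-1.44,.2,-3.05]);hi=np.array([2.7,1.91,1.3,2.57,4.58,2.03,3.05])
    from g import Rt
    for p,q in D[:3]: print(fk(q,L,S)[1].as_matrix().round(2).tolist())
    for name,xy,z in(('m1',(.604,.3135),.06),('m2',(.444,.1285),.06),('m3',(.4314,-.11),.06)):
        az=np.arctan2(xy[1],xy[0])
        for tl in np.radians([-60,-45,-30,0,15,30,45,60,75,85]):
            out=[]
            for off in np.radians([0]):
                T=Rt(az+off,tl); pos=np.array([*xy,z])+.019*T[:,2]
                def g(q):
                    p,R=fk(q,L,S); return np.r_[(p-pos)*5,(R.inv()*Ro.from_matrix(T)).as_rotvec(),.0005*(q[2])]
                bb=min((least_squares(g,q0,bounds=(lo,hi)) for q0 in([-az,.5,.1,1.7,-.1,1.,1.5],[-az,.9,.1,1.2,-.1,.6,1.5],[-az,.2,.1,2.,-.1,1.5,1.5])),key=lambda r:r.cost)
                out.append((round(float(bb.cost),5),bb.x.round(2).tolist()))
            print(name,round(np.degrees(tl)),out)
E
python3 k.py
```

```text
0.0005664202458290675 [-0.0703  0.4859  0.4137  0.0593] (-1, 1, -1, 1, 1, 1, -1) 0.01581966530761464
[[-0.38, -0.92, 0.01], [-0.92, 0.38, -0.01], [0.0, -0.01, -1.0]]
[[0.27, -0.96, 0.03], [-0.96, -0.27, -0.02], [0.03, -0.03, -1.0]]
[[0.31, -0.95, 0.04], [-0.95, -0.31, -0.04], [0.05, -0.02, -1.0]]
m1 -60 [(0.00534, [-0.48, 0.78, 0.0, 1.29, 0.0, 2.03, 0.0])]
m1 -45 [(0.0, [-0.48, 0.78, 0.0, 1.27, 0.0, 1.88, 0.0])]
m1 -30 [(0.0, [-0.48, 0.75, 0.0, 1.29, 0.0, 1.62, 0.0])]
m1 0 [(0.0, [-0.48, 0.71, 0.0, 1.36, 0.0, 1.07, 0.0])]
m1 15 [(0.0, [-0.48, 0.69, 0.0, 1.39, 0.0, 0.79, 0.0])]
m1 30 [(0.0, [-0.48, 0.68, 0.0, 1.43, 0.0, 0.51, 0.0])]
m1 45 [(0.0, [-0.48, 0.67, 0.0, 1.46, 0.0, 0.22, 0.0])]
m1 60 [(0.0, [-0.74, 0.7, 0.41, 1.49, 2.0, 0.2, 1.81])]
m1 75 [(0.0, [-0.52, 0.68, 0.07, 1.51, 3.08, 0.35, 3.05])]
m1 85 [(0.0, [-0.54, 0.68, 0.1, 1.52, 3.11, 0.54, 3.05])]
m2 -60 [(0.0, [-0.28, 0.43, 0.0, 1.92, 0.0, 1.84, 0.0])]
m2 -45 [(0.0, [-0.28, 0.41, 0.0, 1.93, 0.0, 1.59, 0.0])]
m2 -30 [(0.0, [-0.28, 0.39, 0.0, 1.95, 0.0, 1.33, 0.0])]
m2 0 [(0.0, [-0.28, 0.34, 0.0, 1.99, 0.0, 0.8, 0.0])]
m2 15 
[... 195 characters left out ...]
, 2.1, 3.07, 0.33, 3.05])]
m2 75 [(0.0, [-0.42, 0.34, 0.16, 2.12, 3.09, 0.62, 3.05])]
m2 85 [(0.0, [-0.45, 0.35, 0.2, 2.12, 3.1, 0.81, 3.05])]
m3 -60 [(0.0, [0.25, 0.4, 0.0, 1.96, 0.0, 1.82, 0.0])]
m3 -45 [(0.0, [0.25, 0.38, 0.0, 1.97, 0.0, 1.57, 0.0])]
m3 -30 [(0.0, [0.25, 0.36, 0.0, 1.99, 0.0, 1.32, 0.0])]
m3 0 [(0.0, [0.25, 0.32, 0.0, 2.03, 0.0, 0.79, 0.0])]
m3 15 [(0.0, [0.25, 0.3, 0.0, 2.06, 0.0, 0.52, 0.0])]
m3 30 [(0.0, [0.25, 0.29, 0.0, 2.09, 0.0, 0.24, 0.0])]
m3 45 [(0.0, [-0.26, 0.34, 0.62, 2.12, 1.86, 0.2, 1.78])]
m3 60 [(0.0, [0.16, 0.3, 0.1, 2.14, 3.07, 0.34, 3.05])]
m3 75 [(0.0, [0.1, 0.31, 0.18, 2.16, 3.09, 0.63, 3.05])]
m3 85 [(0.0, [0.07, 0.33, 0.21, 2.17, 3.1, 0.83, 3.05])]
```

```bash
python3 -c "
from g import *
go([.53,-.24,.26],-.8,-.96)"
```

```text
T [0.2538, 0.2967, -0.1483] A [-0.1265, 0.2871, 0.2433] deg 71.5 rows>= 10
```

{"name": "send_rows", "arguments": {"rows": [[1,[0.03,0.03,-0.1],[-0.013,0.029,0.024]],[1,[0.06,0.06,-0.148],[-0.025,0.057,0.048]],[1,[0.09,0.09,-0.148],[-0.038,0.086,0.073]],[1,[0.12,0.12,-0.148],[-0.05,0.115,0.097]],[1,[0.14,0.16,-0.148],[-0.063,0.143,0.121]],[1,[0.17,0.19,-0.148],[-0.076,0.172,0.146]],[1,[0.19,0.22,-0.148],[-0.088,0.2,0.17]],[1,[0.21,0.25,-0.148],[-0.1,0.23,0.194]],[1,[0.24,0.28,-0.148],[-0.114,0.258,0.219]],[1,[0.254,0.297,-0.148],[-0.1265,0.287,0.243]],[1,[0.254,0.297,-0.148],[-0.1265,0.287,0.243]],[1,[0.254,0.297,-0.148],[-0.1265,0.287,0.243]]]}}

```text
clock: 27.45
tool_pos: [0.5229, -0.2373, 0.264]
ee_rot: [[-0.725, 0.609, -0.323], [0.484, 0.783, 0.39], [0.49, 0.126, -0.862]]
force: [0.9, -0.2, 0.9]
gripper_width: 0.0855
finger_force: 0.0
```

{"name": "send_rows", "arguments": {"rows": [[1,[0,0,0],[0,0,0]],[1,[0,0,0],[0,0,0]],[1,[0,0,0],[0,0,0]]]}}

```text
clock: 27.7
tool_pos: [0.5251, -0.238, 0.2652]
ee_rot: [[-0.73, 0.606, -0.316], [0.481, 0.784, 0.392], [0.486, 0.134, -0.864]]
force: [-0.6, -0.9, -0.5]
gripper_width: 0.0854
finger_force: 0.0
```

```bash
python3 -c "
from g import *
st(); R=Rt(-.8,-.96); print(R.round(3)); g=np.array([.4314,-.1102,.060]); go(g+R[:,2]*-.101,-.8,-.96); go(g+R[:,2]*.019,-.8,-.96,(g+R[:,2]*-.101,-.8,-.96))"
```

```text
t 27.7 p [ 0.5251 -0.238   0.2652] z [-0.316  0.392 -0.864] y [0.606 0.784 0.134] F [-0.6 -0.9 -0.5] w 0.0854 ff 0.0 q [ 0.74  0.82 -0.59  0.82  0.11  2.03  1.2 ]
[[-0.4    0.717 -0.571]
 [ 0.411  0.697  0.588]
 [ 0.819  0.    -0.574]]
T [-0.0307, 0.0302, 0.4137] A [0.0014, 0.139, 0.0625] deg 27.4 rows>= 4
T [-0.0, 0.0, 0.3] A [0.0, 0.0, 0.0] deg 0.0 rows>= 3
```

```bash
cat > k2.py <<'E'
from k import D,Ro,np,least_squares
from g import Rt
s_=[(-1,1,a,1,b,1,-1) for a in(-1,1) for b in(-1,1)]
D2=D+[((.5251,-.238,.2652),(.74,.82,-.59,.82,.11,2.03,1.2))]
def fk(q,X,s):
    R=Ro.identity();p=np.zeros(3)
    off=[(0,0,X[0]),(0,X[4],0),(X[5],0,X[1]),(-X[5],0,0),(X[6],0,X[2]),(0,0,0),(0,0,X[3])]
    for i in range(7):
        R=R*(Ro.from_euler('z',s[i]*q[i]) if i%2==0 else Ro.from_euler('y',q[i])); p=p+R.apply(off[i])
    return p,R*Ro.from_euler('z',X[7])
RR=np.array([[-.73,.606,-.316],[.481,.784,.392],[.486,.134,-.864]])
best=None
for s in s_:
    f=lambda X:np.concatenate([fk(q,X,s)[0]-np.array(p) for p,q in D2]+[.05*(fk(D2[-1][1],X,s)[1].inv()*Ro.from_matrix(RR)).as_rotvec(),.01*X[4:7]])
    for y0 in(1.57,-1.57):
        r=least_squares(f,[.3,.45,.4,.35,0,0,0,y0])
        if best is None or r.cost<best[0]: best=(r.cost,r.x,s,f(r.x))
X,S=best[1],best[2]
lo=np.array([-2.7,-.3,-1.27,.12,-1.44,.2,-3.05]);hi=np.array([2.7,1.91,1.3,2.57,4.58,2.03,3.05])
Q0=[[.2,.5,.1,1.7,-.1,1.,2.],[-.5,.9,.1,1.2,-.1,1.8,1.5],[.7,.8,-.6,.8,.1,1.9,1.2],[-.3,.2,.1,2.,-.1,.4,1.5],[-.6,.8,.6,1.2,.2,1.8,.5]]
def ik(pos,yaw,tilt,q0=None):
    T=Rt(yaw,tilt)
    def g(q):
        p,R=fk(q,X,S); return np.r_[(p-pos)*5,(R.inv()*Ro.from_matrix(T)).as_rotvec()]
    bb=min((least_squares(g,np.clip(q,lo+.01,hi-.01),bounds=(lo,hi)) for q in Q0),key=lambda r:r.cost)
    return float(np.sqrt(2*bb.cost)),bb.x.round(2).tolist()
if __name__=='__main__':
    print(best[0],X.round(3),S,abs(best[3]).max())
    def rep(n,g,yaw,t):
        T=Rt(yaw,t); e,q=ik(np.array(g)+.019*T[:,2],yaw,t); print(n,yaw,round(np.degrees(t)),round(e,4),q if e<.01 else '')
    for n,g,ys in(('m3',(.4314,-.11,.06),(-1.1,-.8,-.5)),('m2',(.444,.1285,.06),(.5,.8,1.1))):
        for y in ys:
            for t in(-75,-65,-55,-45): rep(n,g,y,np.radians(t))
    for n,g in(('L',(.63,.0885,.166)),('M',(.635,-.0255,.166)),('R',(.6365,-.1395,.166))):
        for t in(15,25,35,45): rep(n,g,.029,np.radians(t))
E
python3 k2.py
```

```text
4.1154231217084866e-05 [ 0.242  0.473  0.42   0.358 -0.019 -0.003 -0.004  1.578] (-1, 1, -1, 1, -1, 1, -1) 0.004111870095016235
m3 -1.1 -75 0.0 [0.52, 1.11, 0.1, 1.3, -0.6, 1.99, 1.26]
m3 -1.1 -65 0.0 [0.68, 1.0, -0.21, 1.37, -0.39, 1.77, 1.09]
m3 -1.1 -55 0.0 [0.49, 0.88, 0.08, 1.47, -0.49, 1.69, 1.23]
m3 -1.1 -45 0.0 [0.41, 0.76, 0.15, 1.57, -0.48, 1.54, 1.23]
m3 -0.8 -75 0.0 [0.72, 1.25, -0.55, 1.12, -0.11, 2.03, 0.96]
m3 -0.8 -65 0.0 [0.43, 1.05, 0.02, 1.24, -0.35, 1.94, 1.31]
m3 -0.8 -55 0.0 [0.46, 0.93, -0.05, 1.35, -0.28, 1.77, 1.27]
m3 -0.8 -45 0.0 [0.34, 0.81, 0.11, 1.47, -0.33, 1.63, 1.34]
m3 -0.5 -75 0.129 
m3 -0.5 -65 0.0 [0.46, 1.11, -0.26, 1.14, -0.05, 2.01, 1.28]
m3 -0.5 -55 0.0 [0.28, 0.97, 0.08, 1.28, -0.19, 1.86, 1.47]
m3 -0.5 -45 0.0 [0.21, 0.84, 0.16, 1.41, -0.21, 1.69, 1.51]
m2 0.5 -75 0.1739 
m2 0.5 -65 0.026 
m2 0.5 -55 0.0 [-0.23, 1.02, -0.3, 1.19, 0.25, 1.93, 1.51]
m2 0.5 -45 0.0 [-0.52, 0.88, 0.24, 1.35, -0.04, 1.71, 1.79]
m2 0.8 -75 0.0472 
m2 0.8 -65 0.0 [-0.53, 1.08, 0.03, 1.16, 0.27, 1.99, 1.84]
m2 0.8 -55 0.0 [-0.64, 0.97, 0.25, 1.29, 0.12, 1.8, 1.95]
m
[... 294 characters left out ...]
 0.029 15 0.0 [0.6, 0.74, -1.26, 1.61, 0.91, 1.14, 0.78]
L 0.029 25 0.0 [-0.31, 0.3, 0.13, 1.83, 0.06, 0.58, 1.36]
L 0.029 35 0.0 [-0.3, 0.24, 0.09, 1.99, 0.29, 0.32, 1.13]
L 0.029 45 0.0 [0.08, 0.25, -0.37, 2.11, 1.53, 0.24, -0.06]
M 0.029 15 0.0 [-0.05, 0.38, 0.09, 1.66, -0.07, 0.84, 1.67]
M 0.029 25 0.0 [0.59, 0.39, -0.72, 1.8, 0.44, 0.63, 1.27]
M 0.029 35 0.0 [-0.25, 0.24, 0.32, 2.0, -0.38, 0.31, 1.97]
M 0.029 45 0.0 [0.79, 0.35, -0.88, 2.1, 1.56, 0.21, 0.19]
R 0.029 15 0.0 [0.84, 0.59, -0.92, 1.57, 0.54, 0.96, 1.42]
R 0.029 25 0.0 [0.65, 0.39, -0.52, 1.76, 0.16, 0.62, 1.7]
R 0.029 35 0.0 [1.1, 0.52, -1.07, 1.9, 0.74, 0.45, 1.25]
R 0.029 45 0.0 [1.27, 0.63, -1.26, 2.03, 1.44, 0.34, 0.66]
```

Run:
```python
from k2 import *
g=np.array([.4314,-.1102,.066])
for y in(-.8,-1.0):
  for t in(-55,-60):
    T=Rt(y,np.radians(t))
    for b in(.101,.06,-.019): print(y,t,b,ik(g-b*T[:,2],y,np.radians(t)))
for pos,y,t in (((.46,-.14,.2),-.8,-50),((.50,-.14,.26),-.5,-30),((.52,-.14,.28),-.2,0),((.6,-.14,.28),.029,30)): print(pos,ik(np.array(pos),y,np.radians(t)))
from g import go
T=Rt(-.9,np.radians(-57)); print(T.round(3)); go(g-.101*T[:,2],-.9,np.radians(-57)); print((g-.101*T[:,2]).round(4),(g+.019*T[:,2]).round(4))
```

```text
-0.8 -55 0.101 (0.026732329419797276, [0.69, 1.06, -0.49, 0.96, -0.04, 2.03, 1.01])
-0.8 -55 0.06 (7.968453790428551e-12, [0.4, 0.98, 0.12, 1.1, -0.36, 2.0, 1.32])
-0.8 -55 -0.019 (3.551886199491435e-08, [0.45, 0.92, -0.04, 1.35, -0.29, 1.78, 1.27])
-0.8 -60 0.101 (0.09300456505225273, [0.72, 1.1, -0.54, 0.95, -0.04, 2.03, 0.98])
-0.8 -60 0.06 (0.0001529165021387723, [0.7, 1.12, -0.53, 1.0, -0.04, 2.03, 0.98])
-0.8 -60 -0.019 (8.827812499072219e-10, [0.64, 1.02, -0.36, 1.28, -0.14, 1.83, 1.09])
-1.0 -55 0.101 (1.0012481809149403e-09, [0.71, 0.99, -0.31, 1.05, -0.22, 1.96, 1.0])
-1.0 -55 0.06 (4.365617384070549e-09, [0.46, 0.93, 0.16, 1.2, -0.47, 1.93, 1.25])
-1.0 -55 -0.019 (2.4097936578521903e-07, [0.45, 0.89, 0.09, 1.43, -0.45, 1.74, 1.26])
-1.0 -60 0.101 (5.0833656820106185e-12, [0.79, 1.1, -0.5, 0.97, -0.15, 2.03, 0.9])
-1.0 -60 0.06 (6.579945366461454e-11, [0.76, 1.04, -0.41, 1.12, -0.2, 1.92, 0.97])
-1.0 -60 -0.019 (8.416646612752633e-08, [0.47, 0.95, 0.08, 1.38, -0.47, 1.81, 1.26])
(0.46, -0.14, 0.2) (1.0455072394318975e-07, [0.55, 0.81, -0.2, 1.11, -0.22, 2.03, 1.11])
(0.5, -0.14, 0.26) (1.7083956911237413e-12, [0.24, 0.63, 0.12, 1.07, -0.16, 1.96, 1.41])
(0.52, -0.14, 0.28) (4.661775577721587e-09, [-0.02, 0.27, 0.32, 1.46, -0.09, 1.42, 1.68])
(0.6, -0.14, 0.28) (1.244193687705996e-10, [-0.08, 0.09, 0.4, 1.78, -0.29, 0.79, 2.07])
[[-0.339  0.783 -0.521]
 [ 0.427  0.622  0.657]
 [ 0.839  0.    -0.545]]
T [-0.0263, 0.0099, 0.4042] A [-0.0218, 0.1474, 0.0859] deg 31.0 rows>= 5
[ 0.4841 -0.1766  0.121 ] [ 0.4215 -0.0977  0.0557]
```

Run:
```python
from g import *
g=np.array([.4314,-.1102,.066])
T=Rt(-1.0,-.995); print((g-.101*T[:,2]).round(4),(g+.019*T[:,2]).round(4)); go(g-.101*T[:,2],-1.0,-.995)
```

```text
[ 0.4772 -0.1815  0.121 ] [ 0.4228 -0.0968  0.0557]
T [-0.0197, -0.0102, 0.4048] A [-0.0439, 0.1446, 0.1091] deg 33.5 rows>= 5
```

{"name": "send_rows", "arguments": {"rows": [[1,[0,0,0.03],[-0.007,0.024,0.018]],[1,[0,0,0.08],[-0.015,0.048,0.036]],[1,[-0.01,0,0.15],[-0.022,0.072,0.054]],[1,[-0.01,0,0.23],[-0.029,0.096,0.072]],[1,[-0.015,-0.01,0.31],[-0.037,0.12,0.09]],[1,[-0.02,-0.01,0.38],[-0.044,0.145,0.109]],[1,[-0.02,-0.01,0.405],[-0.044,0.145,0.109]],[1,[-0.02,-0.01,0.405],[-0.044,0.145,0.109]],[1,[-0.02,-0.01,0.405],[-0.044,0.145,0.109]],[1,[-0.02,-0.01,0.405],[-0.044,0.145,0.109]]]}}

```text
clock: 28.53
tool_pos: [0.4789, -0.1815, 0.1236]
ee_rot: [[-0.298, 0.842, -0.45], [0.46, 0.54, 0.705], [0.837, 0.003, -0.548]]
force: [0.3, -0.7, 1.0]
gripper_width: 0.0856
finger_force: 0.0
```

Run:
```python
from g import *
g=np.array([.4314,-.1102,.066])
T=Rt(-1.0,-.995); st(); go(g+.019*T[:,2],-1.0,-.995)
```

```text
t 28.53 p [ 0.4789 -0.1815  0.1236] z [-0.45   0.705 -0.548] y [0.842 0.54  0.003] F [ 0.3 -0.7  1. ] w 0.0856 ff 0.0 q [ 0.81  1.07 -0.53  0.99 -0.11  1.99  0.89]
T [-0.003, -0.0042, 0.3057] A [0.0006, 0.0012, 0.0006] deg 0.3 rows>= 3
```

{"name": "send_rows", "arguments": {"rows": [[1,[-0.003,-0.004,0.06],[0,0,0]],[1,[-0.003,-0.004,0.12],[0,0,0]],[1,[-0.003,-0.004,0.18],[0,0,0]],[1,[-0.003,-0.004,0.23],[0,0,0]],[1,[-0.003,-0.004,0.27],[0,0,0]],[1,[-0.003,-0.004,0.295],[0,0,0]],[1,[-0.003,-0.004,0.303],[0,0,0]],[1,[-0.003,-0.004,0.303],[0,0,0]],[1,[-0.003,-0.004,0.303],[0,0,0]]]}}

```text
clock: 29.28
tool_pos: [0.4233, -0.0985, 0.0561]
ee_rot: [[-0.297, 0.843, -0.449], [0.461, 0.539, 0.705], [0.836, 0.002, -0.548]]
force: [-0.2, -0.6, 0.5]
gripper_width: 0.0853
finger_force: 0.0
```

{"name": "send_rows", "arguments": {"rows": [[0.3,[0,0,0],[0,0,0]],[0,[0,0,0],[0,0,0]],[0,[0,0,0],[0,0,0]],[0,[0,0,0],[0,0,0]],[0,[0,0,0],[0,0,0]],[0,[0,0,0],[0,0,0]],[0,[0,0,0],[0,0,0]],[0,[0,0,0],[0,0,0]]], "squeeze": 80}}

```text
clock: 29.95
tool_pos: [0.4225, -0.0978, 0.0554]
ee_rot: [[-0.295, 0.843, -0.45], [0.459, 0.538, 0.707], [0.838, 0.002, -0.546]]
force: [2.3, -0.8, 2.9]
gripper_width: 0.0402
finger_force: 80.0
```

Run:
```python
from g import *
st(); go([.46,-.15,.2],-.9,-.85); go([.50,-.15,.27],-.5,-.4,([.46,-.15,.2],-.9,-.85));
```

```text
t 29.95 p [ 0.4225 -0.0978  0.0554] z [-0.45   0.707 -0.546] y [0.843 0.538 0.002] F [ 2.3 -0.8  2.9] w 0.0402 ff 80.0 q [ 0.84  1.   -0.55  1.37 -0.11  1.68  0.91]
T [0.2153, 0.0095, -0.3317] A [0.0263, -0.0456, -0.0193] deg 10.1 rows>= 4
T [0.0904, 0.0783, -0.1622] A [0.0751, -0.1413, -0.1041] deg 34.4 rows>= 5
```

```bash
cat > place.py <<'E'
from g import *
def place(seat,rel,t,hov):
    R=Rt(.029,t); return np.array(seat)+[0,0,hov]-R@np.array(rel)
E
python3 - <<'E'
from place import *; from k2 import ik
rel=(-.0086,.0008,-.0126); seat=(.6365,-.1395,.166)
W=[((.43,-.12,.2),-.9,-.7),((.46,-.14,.27),-.5,-.3),((.5,-.14,.30),-.2,.15),(place(seat,rel,.578,.09),.029,.578),(place(seat,rel,.578,.0),.029,.578)]
for w in W: print(np.round(w[0],4),ik(np.array(w[0]),w[1],w[2]))
go(*W[0])
for a,b in zip(W,W[1:]): go(*b,a)
E
```

```text
[ 0.43 -0.12  0.2 ] (8.467616874490255e-09, [0.53, 0.59, -0.13, 1.38, -0.25, 1.8, 1.1])
[ 0.46 -0.14  0.27] (4.301638124625493e-11, [0.31, 0.38, -0.02, 1.37, -0.05, 1.69, 1.37])
[ 0.5  -0.14  0.3 ] (5.888901956630754e-10, [0.16, 0.11, 0.09, 1.6, -0.02, 1.28, 1.63])
[ 0.6362 -0.1403  0.2407] (1.380672134968099e-10, [0.26, 0.17, 0.01, 1.81, -0.29, 0.62, 2.08])
[ 0.6362 -0.1403  0.1507] (1.6870029400405632e-09, [1.03, 0.44, -0.95, 1.89, 0.51, 0.44, 1.44])
T [0.2719, -0.0134, -0.2449] A [0.0249, -0.0933, -0.0213] deg 17.8 rows>= 4
T [0.0471, 0.0277, -0.1891] A [0.0614, -0.1256, -0.1125] deg 32.3 rows>= 5
T [-0.0617, 0.0479, -0.0976] A [0.0072, -0.1422, -0.096] deg 30.9 rows>= 5
T [-0.308, 0.0669, 0.1964] A [-0.0261, -0.1356, -0.0686] deg 27.8 rows>= 4
T [0.1229, 0.0, 0.1885] A [0.0, 0.0, 0.0] deg 0.0 rows>= 3
```

{"name": "send_rows", "arguments": {"rows": [[0,[0.05,0,-0.03],[0,0,0]],[0,[0.1,-0.003,-0.08],[0.005,-0.01,-0.004]],[0,[0.15,-0.006,-0.13],[0.01,-0.03,-0.008]],[0,[0.2,-0.01,-0.18],[0.015,-0.055,-0.012]],[0,[0.25,-0.013,-0.22],[0.02,-0.075,-0.016]],[0,[0.272,-0.013,-0.245],[0.025,-0.093,-0.021]],[0,[0.272,-0.013,-0.245],[0.025,-0.093,-0.021]],[0,[0.272,-0.013,-0.245],[0.025,-0.093,-0.021]]]}}

```text
clock: 30.62
tool_pos: [0.4296, -0.1197, 0.1995]
ee_rot: [[-0.475, 0.783, -0.403], [0.6, 0.622, 0.503], [0.644, -0.003, -0.765]]
force: [-0.5, -0.4, -4.5]
gripper_width: 0.04
finger_force: 81.0
```

{"name": "send_rows", "arguments": {"rows": [[0,[0.01,0.005,-0.03],[0.01,-0.02,-0.018]],[0,[0.016,0.01,-0.06],[0.02,-0.042,-0.037]],[0,[0.024,0.014,-0.1],[0.03,-0.063,-0.056]],[0,[0.032,0.02,-0.13],[0.041,-0.084,-0.075]],[0,[0.04,0.024,-0.16],[0.051,-0.105,-0.094]],[0,[0.047,0.028,-0.189],[0.061,-0.1256,-0.1125]],[0,[0.047,0.028,-0.189],[0.061,-0.1256,-0.1125]],[0,[0.047,0.028,-0.189],[0.061,-0.1256,-0.1125]]]}}

```text
clock: 31.28
tool_pos: [0.459, -0.1397, 0.2676]
ee_rot: [[-0.836, 0.481, -0.265], [0.458, 0.877, 0.145], [0.303, -0.0, -0.953]]
force: [0.9, -0.3, -3.9]
gripper_width: 0.0402
finger_force: 81.1
```

{"name": "send_rows", "arguments": {"rows": [[0,[-0.01,0.008,-0.016],[0.001,-0.023,-0.016]],[0,[-0.02,0.016,-0.032],[0.002,-0.047,-0.032]],[0,[-0.03,0.024,-0.049],[0.003,-0.071,-0.048]],[0,[-0.04,0.032,-0.065],[0.005,-0.095,-0.064]],[0,[-0.05,0.04,-0.08],[0.006,-0.118,-0.08]],[0,[-0.062,0.048,-0.098],[0.007,-0.142,-0.096]],[0,[-0.062,0.048,-0.098],[0.007,-0.142,-0.096]],[0,[-0.062,0.048,-0.098],[0.007,-0.142,-0.096]]]}}

```text
clock: 31.95
tool_pos: [0.4979, -0.1414, 0.297]
ee_rot: [[-0.969, 0.205, 0.137], [0.203, 0.979, -0.026], [-0.14, 0.003, -0.99]]
force: [-0.2, 0.1, -3.9]
gripper_width: 0.0401
finger_force: 81.3
```

Run:
```python
from place import *
st(); rel=(-.0086,.0008,-.0126); seat=(.6365,-.1395,.166)
go(place(seat,rel,.578,.09),.029,.578)
```

```text
t 31.95 p [ 0.4979 -0.1414  0.297 ] z [ 0.137 -0.026 -0.99 ] y [0.205 0.979 0.003] F [-0.2  0.1 -3.9] w 0.0401 ff 81.3 q [ 0.95  0.18 -0.81  1.58  0.14  1.29  1.49]
T [-0.3149, 0.0729, 0.1867] A [-0.0256, -0.1386, -0.0709] deg 28.4 rows>= 4
```

{"name": "send_rows", "arguments": {"rows": [[0,[-0.03,0.01,0],[-0.006,-0.033,-0.017]],[0,[-0.06,0.02,0.01],[-0.012,-0.066,-0.034]],[0,[-0.1,0.03,0.03],[-0.018,-0.1,-0.051]],[0,[-0.16,0.04,0.07],[-0.0256,-0.1386,-0.071]],[0,[-0.22,0.05,0.12],[-0.0256,-0.1386,-0.071]],[0,[-0.28,0.065,0.16],[-0.0256,-0.1386,-0.071]],[0,[-0.315,0.073,0.187],[-0.0256,-0.1386,-0.071]],[0,[-0.315,0.073,0.187],[-0.0256,-0.1386,-0.071]],[0,[-0.315,0.073,0.187],[-0.0256,-0.1386,-0.071]],[0,[-0.315,0.073,0.187],[-0.0256,-0.1386,-0.071]]]}}

```text
clock: 32.78
tool_pos: [0.638, -0.1385, 0.242]
ee_rot: [[-0.836, -0.034, 0.548], [-0.028, 0.999, 0.019], [-0.548, 0.0, -0.836]]
force: [0.4, 0.4, -2.6]
gripper_width: 0.0398
finger_force: 81.4
```

Run:
```python
from place import *
st(); rel=(-.0086,.0008,-.0126); seat=(.6365,-.1395,.166)
go(place(seat,rel,.578,.01),.029,.578)
p,d=grab('scene','s10'); p=cv2.imread('pics/s10.png'); cv2.imwrite('pics/s10c.png',cv2.resize(p[150:330,220:440],None,fx=3.3,fy=3.3,interpolation=cv2.INTER_CUBIC))
```

```text
t 32.78 p [ 0.638  -0.1385  0.242 ] z [ 0.548  0.019 -0.836] y [-0.034  0.999  0.   ] F [ 0.4  0.4 -2.6] w 0.0398 ff 81.4 q [ 0.95  0.25 -0.79  1.8   0.06  0.6   1.8 ]
T [0.1152, -0.0045, 0.1674] A [0.0009, 0.0007, 0.0012] deg 0.3 rows>= 2
```

View pics/s10c.png

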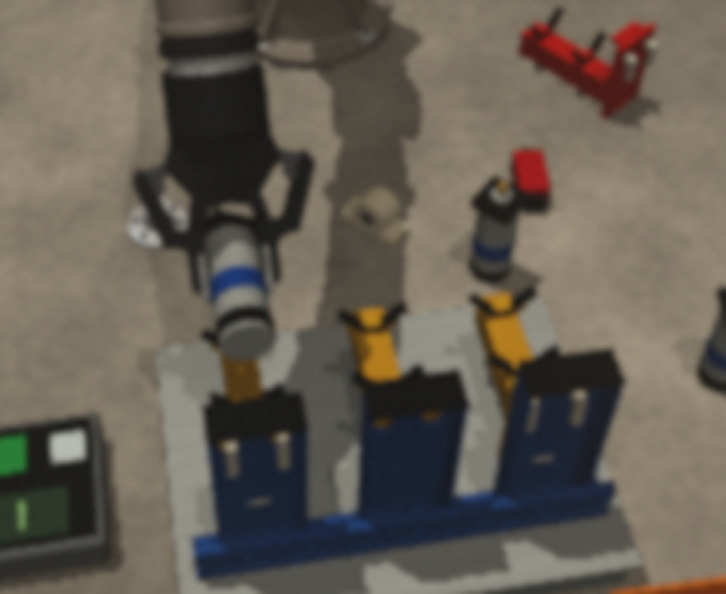

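{"name": "send_rows", "arguments": {"rows": [[0,[0.02,-0.004,0.03],[0,0,0]],[0,[0.045,-0.004,0.065],[0,0,0]],[0,[0.07,-0.004,0.1],[0,0,0]],[0,[0.09,-0.004,0.13],[0,0,0]],[0,[0.107,-0.004,0.155],[0,0,0]],[0,[0.115,-0.004,0.167],[0,0,0]],[0,[0.115,-0.004,0.167],[0,0,0]],[0,[0.115,-0.004,0.167],[0,0,0]]]}}

```text
clock: 33.5
tool_pos: [0.6376, -0.1406, 0.1638]
ee_rot: [[-0.833, -0.034, 0.552], [-0.03, 0.999, 0.016], [-0.552, -0.004, -0.834]]
force: [0.1, -0.1, -1.6]
gripper_width: 0.04
finger_force: 81.4
```

Run:
```python
from place import *
st(); rel=(-.0086,.0008,-.0126); seat=(.6365,-.1395,.166)
go(place(seat,rel,.578,.0),.029,.578)
```

```text
t 33.5 p [ 0.6376 -0.1406  0.1638] z [ 0.552  0.016 -0.834] y [-0.034  0.999 -0.004] F [ 0.1 -0.1 -1.6] w 0.04 ff 81.4 q [ 0.88  0.33 -0.71  1.91  0.15  0.41  1.73]
T [0.021, 0.0009, 0.0252] A [-0.0001, 0.0023, 0.0019] deg 0.5 rows>= 1
```

{"name": "send_rows", "arguments": {"rows": [[0,[0.005,0,0.006],[0,0,0]],[0,[0.009,0,0.011],[0,0,0]],[0,[0.013,0,0.016],[0,0,0]],[0,[0.016,0,0.02],[0,0,0]],[0,[0.0175,0,0.022],[0,0,0]],[0,[0.0175,0,0.022],[0,0,0]]]}}

```text
clock: 34.0
tool_pos: [0.6363, -0.1401, 0.1515]
ee_rot: [[-0.834, -0.035, 0.551], [-0.031, 0.999, 0.017], [-0.551, -0.003, -0.834]]
force: [-0.4, -0.3, -2.7]
gripper_width: 0.0403
finger_force: 81.4
```

{"name": "send_rows", "arguments": {"rows": [[0,[0.0014,0,0.002],[0,0,0]],[0,[0.0028,0,0.004],[0,0,0]],[0,[0.0028,0,0.004],[0,0,0]]]}}

```text
clock: 34.25
tool_pos: [0.6372, -0.1397, 0.1506]
ee_rot: [[-0.832, -0.035, 0.553], [-0.031, 0.999, 0.017], [-0.553, -0.003, -0.833]]
force: [-0.5, 0.6, -2.4]
gripper_width: 0.04
finger_force: 81.7
```

{"name": "send_rows", "arguments": {"rows": [[0,[0.0014,0,0.002],[0,0,0]],[0,[0.0028,0,0.004],[0,0,0]],[0,[0.0042,0,0.006],[0,0,0]],[0,[0.0042,0,0.006],[0,0,0]]]}}

```text
clock: 34.58
tool_pos: [0.6378, -0.1397, 0.1499]
ee_rot: [[-0.831, -0.035, 0.555], [-0.032, 0.999, 0.015], [-0.555, -0.005, -0.832]]
force: [-9.8, 2.4, 11.5]
gripper_width: 0.0402
finger_force: 83.6
```

{"name": "send_rows", "arguments": {"rows": [[0,[-0.0014,0,-0.002],[0,0,0]],[0.6,[-0.0014,0,-0.002],[0,0,0]],[1,[-0.0014,0,-0.002],[0,0,0]],[1,[-0.0014,0,-0.002],[0,0,0]],[1,[-0.0014,0,-0.002],[0,0,0]],[1,[-0.0014,0,-0.002],[0,0,0]],[1,[-0.0014,0,-0.002],[0,0,0]],[1,[-0.0014,0,-0.06],[0,0,0]],[1,[-0.0014,0,-0.14],[0,0,0]],[1,[-0.0014,0,-0.23],[0,0,0]],[1,[-0.0014,0,-0.3],[0,0,0]],[1,[-0.0014,0,-0.3],[0,0,0]]]}}

```text
clock: 35.58
tool_pos: [0.5716, -0.1447, 0.2524]
ee_rot: [[-0.83, -0.031, 0.557], [-0.031, 0.999, 0.009], [-0.557, -0.01, -0.83]]
force: [0.6, -0.6, 1.1]
gripper_width: 0.0854
finger_force: 0.0
```

```bash
cat >> m.py <<'E'
def onseat(C,x,y):
    S=C.reshape(-1,3); S=S[(abs(S[:,1]-y)<.03)&(abs(S[:,0]-x)<.085)&(S[:,2]>.172)&(S[:,2]<.192)]
    r=cv2.minAreaRect((S[:,:2]*1000).astype(np.float32)) if len(S)>5 else None
    return len(S),[np.round(q,1) for q in r] if r else '',np.percentile(S[:,0],[1,99]).round(4) if len(S) else '',S[:,2].max() if len(S) else ''
E
python3 - <<'E'
from m import *; from place import *
st(); p,d=grab('top','t11'); C=cloud('top',d); print(onseat(C,.6365,-.1395)); C2=cloud('scene',grab('scene','s11')[1]); print(onseat(C2,.6365,-.1375))
for u,v in((205,140),(266,192)):
    S=C[v-18:v+18,u-18:u+18].reshape(-1,3);S=S[S[:,2]<.5]; F=S[(S[:,2]>.107)&(S[:,2]<.116)]; print('m',F.mean(0).round(4),len(F))
p=cv2.imread('pics/s11.png'); cv2.imwrite('pics/s11c.png',cv2.resize(p[180:330,220:440],None,fx=3.3,fy=3.3,interpolation=cv2.INTER_CUBIC))
E
```

```text
t 35.58 p [ 0.5716 -0.1447  0.2524] z [ 0.557  0.009 -0.83 ] y [-0.031  0.999 -0.01 ] F [ 0.6 -0.6  1.1] w 0.0854 ff 0.0 q [ 1.26  0.09 -0.97  1.93 -0.19  0.61  2.05]
(572, [array([ 650.1, -137.6]), array([142. ,  55.4]), np.float64(0.1)], array([0.5824, 0.7206]), np.float64(0.1907742019627346))
(479, [array([ 637.9, -134.8]), array([110.1,  43.3]), np.float64(0.3)], array([0.585 , 0.6914]), np.float64(0.19092602557523128))
m [0.6039 0.3133 0.1105] 175
m [0.4435 0.128  0.1107] 192
```

View pics/s11c.png

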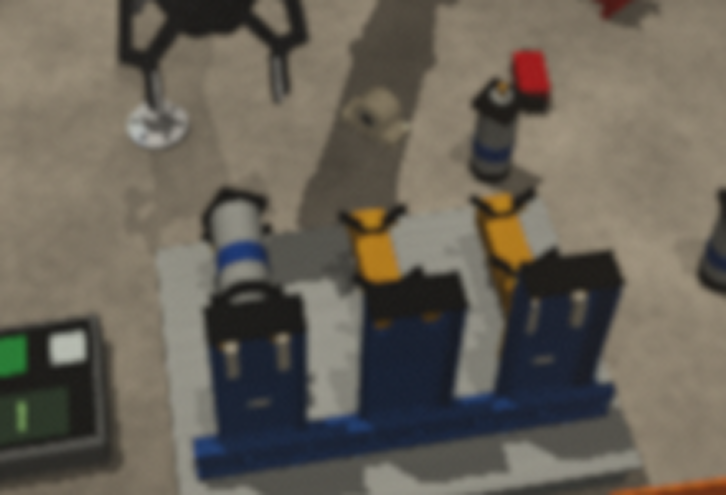

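Run:
```python
from place import *; from k2 import ik
g=np.array([.4437,.1285,.066])
for y in(.8,1.0):
    T=Rt(y,-.995)
    for b in(.101,.06,-.019): print(y,b,(g-b*T[:,2]).round(4),ik(g-b*T[:,2],y,-.995))
go([.45,.05,.3],.4,-.1)
go(g-.101*Rt(1.,-.995)[:,2],1.,-.995,([.45,.05,.3],.4,-.1))
```

```text
0.8 0.101 [0.5027 0.1893 0.121 ] (0.09609813707252177, [-0.79, 1.08, 0.57, 0.95, -0.04, 2.03, 2.14])
0.8 0.06 [0.4788 0.1646 0.0987] (0.004429373747498966, [-0.77, 1.1, 0.56, 1.01, -0.04, 2.03, 2.14])
0.8 -0.019 [0.4326 0.1171 0.0557] (6.327215207429958e-10, [-0.66, 0.99, 0.28, 1.26, 0.12, 1.84, 1.97])
1.0 0.101 [0.4895 0.1998 0.121 ] (0.0028279174425930175, [-0.92, 1.12, 0.71, 0.96, -0.04, 2.03, 2.31])
1.0 0.06 [0.4709 0.1708 0.0987] (8.05252587358954e-09, [-0.52, 1.01, -0.19, 1.08, 0.45, 2.03, 1.86])
1.0 -0.019 [0.4351 0.1151 0.0557] (9.369563088547058e-09, [-0.64, 0.94, 0.11, 1.34, 0.31, 1.78, 1.96])
T [0.1653, 0.4929, -0.2681] A [-0.0306, 0.2155, -0.1154] deg 44.3 rows>= 7
T [-0.2802, 0.3065, 0.4216] A [0.1027, 0.2761, -0.1685] deg 61.1 rows>= 9
```

Run:
```python
from place import *; from k2 import ik
g=np.array([.4437,.1285,.066]);T=Rt(1.1,-.95)
for b in(.101,-.019): print((g-b*T[:,2]).round(4),ik(g-b*T[:,2],1.1,-.95))
go(g-.101*T[:,2],1.1,-.95,([.45,.05,.3],.4,-.1))
```

```text
[0.481  0.2017 0.1247] (1.0984087941619034e-08, [-0.62, 0.97, -0.11, 1.04, 0.44, 2.02, 1.96])
[0.4367 0.1147 0.0549] (1.4440865951969912e-07, [-0.25, 1.0, -0.62, 1.38, 0.71, 1.92, 1.65])
T [-0.2617, 0.3192, 0.4141] A [0.115, 0.2592, -0.1985] deg 62.3 rows>= 9
```

{"name": "send_rows", "arguments": {"rows": [[1,[0.02,0.04,-0.1],[-0.004,0.027,-0.014]],[1,[0.04,0.1,-0.18],[-0.008,0.054,-0.029]],[1,[0.06,0.16,-0.268],[-0.012,0.08,-0.043]],[1,[0.08,0.24,-0.268],[-0.016,0.108,-0.058]],[1,[0.1,0.32,-0.268],[-0.02,0.135,-0.072]],[1,[0.13,0.4,-0.268],[-0.024,0.162,-0.087]],[1,[0.15,0.46,-0.268],[-0.027,0.19,-0.101]],[1,[0.165,0.493,-0.268],[-0.031,0.2155,-0.115]],[1,[0.165,0.493,-0.268],[-0.031,0.2155,-0.115]],[1,[0.165,0.493,-0.268],[-0.031,0.2155,-0.115]]]}}

```text
clock: 36.52
tool_pos: [0.4498, 0.0539, 0.2974]
ee_rot: [[-0.912, -0.397, -0.097], [-0.396, 0.918, -0.032], [0.102, 0.009, -0.995]]
force: [-0.3, -0.8, 0.9]
gripper_width: 0.0855
finger_force: 0.0
```

Run:
```python
from place import *
st(); g=np.array([.4437,.1285,.066]);T=Rt(1.1,-.95)
go([.48,.17,.22],.9,-.55)
go(g-.101*T[:,2],1.1,-.95,([.48,.17,.22],.9,-.55))
```

```text
t 36.52 p [0.4498 0.0539 0.2974] z [-0.097 -0.032 -0.995] y [-0.397  0.918  0.009] F [-0.3 -0.8  0.9] w 0.0855 ff 0.0 q [ 0.72  0.35 -1.17  1.52  0.3   1.59  1.52]
T [-0.2037, 0.2346, 0.1757] A [0.0533, 0.1403, -0.1485] deg 38.0 rows>= 6
T [-0.1787, 0.0474, 0.1698] A [0.0437, 0.1269, -0.0469] deg 25.6 rows>= 4
```

{"name": "send_rows", "arguments": {"rows": [[1,[-0.03,0.03,0.02],[0.008,0.02,-0.021]],[1,[-0.06,0.07,0.05],[0.015,0.04,-0.042]],[1,[-0.09,0.1,0.08],[0.023,0.06,-0.064]],[1,[-0.12,0.13,0.1],[0.03,0.08,-0.085]],[1,[-0.145,0.17,0.13],[0.038,0.1,-0.106]],[1,[-0.18,0.2,0.15],[0.045,0.12,-0.127]],[1,[-0.204,0.235,0.176],[0.053,0.14,-0.1485]],[1,[-0.204,0.235,0.176],[0.053,0.14,-0.1485]],[1,[-0.204,0.235,0.176],[0.053,0.14,-0.1485]]]}}

```text
clock: 37.27
tool_pos: [0.4808, 0.1674, 0.2202]
ee_rot: [[-0.535, -0.78, -0.325], [-0.663, 0.626, -0.411], [0.524, -0.004, -0.852]]
force: [0.3, -1.1, 0.3]
gripper_width: 0.0853
finger_force: 0.0
```

Run:
```python
from place import *
st(); g=np.array([.4437,.1285,.066]);T=Rt(1.1,-.95)
go(g-.101*T[:,2],1.1,-.95)
```

```text
t 37.27 p [0.4808 0.1674 0.2202] z [-0.325 -0.411 -0.852] y [-0.78   0.626 -0.004] F [ 0.3 -1.1  0.3] w 0.0853 ff 0.0 q [-0.02  0.8  -0.97  1.18  0.64  2.01  1.56]
T [-0.1821, 0.0544, 0.1679] A [0.044, 0.1264, -0.0492] deg 25.7 rows>= 4
```

{"name": "send_rows", "arguments": {"rows": [[1,[-0.03,0.01,0.03],[0.007,0.02,-0.008]],[1,[-0.06,0.02,0.06],[0.014,0.042,-0.016]],[1,[-0.09,0.03,0.08],[0.022,0.063,-0.024]],[1,[-0.12,0.04,0.11],[0.03,0.084,-0.033]],[1,[-0.15,0.045,0.14],[0.037,0.105,-0.041]],[1,[-0.182,0.054,0.168],[0.044,0.126,-0.049]],[1,[-0.182,0.054,0.168],[0.044,0.126,-0.049]],[1,[-0.182,0.054,0.168],[0.044,0.126,-0.049]],[1,[-0.182,0.054,0.168],[0.044,0.126,-0.049]],[1,[-0.182,0.054,0.168],[0.044,0.126,-0.049]]]}}

```text
clock: 38.1
tool_pos: [0.483, 0.1999, 0.1291]
ee_rot: [[-0.272, -0.888, -0.37], [-0.523, 0.459, -0.718], [0.808, -0.002, -0.589]]
force: [0.0, -0.1, -0.4]
gripper_width: 0.0854
finger_force: 0.0
```

Run:
```python
from place import *
st(); g=np.array([.4437,.1285,.066]);T=Rt(1.1,-.95)
go(g-.101*T[:,2],1.1,-.95);go(g+.019*T[:,2],1.1,-.95); print(T.T@np.array(arm.sense()['ee_rot']).round(3))
```

```text
t 38.1 p [0.483  0.1999 0.1291] z [-0.37  -0.718 -0.589] y [-0.888  0.459 -0.002] F [ 0.  -0.1 -0.4] w 0.0854 ff 0.0 q [-0.61  0.97 -0.12  1.02  0.44  2.03  1.95]
T [-0.0096, 0.0067, 0.0051] A [0.0011, 0.003, -0.0017] deg 0.7 rows>= 1
T [-0.0068, 0.0056, 0.305] A [0.0011, 0.003, -0.0017] deg 0.7 rows>= 3
[[ 1.00013004 -0.00527446 -0.00926615]
 [ 0.00517763  0.99959276  0.00406471]
 [ 0.00949191 -0.00393742  0.99962124]]
```

{"name": "send_rows", "arguments": {"rows": [[1,[-0.007,0.005,0.06],[0.001,0.003,-0.001]],[1,[-0.007,0.005,0.12],[0.001,0.003,-0.001]],[1,[-0.007,0.005,0.18],[0.001,0.003,-0.001]],[1,[-0.007,0.005,0.23],[0.001,0.003,-0.001]],[1,[-0.007,0.005,0.27],[0.001,0.003,-0.001]],[1,[-0.007,0.005,0.295],[0.001,0.003,-0.001]],[1,[-0.007,0.005,0.303],[0.001,0.003,-0.001]],[1,[-0.007,0.005,0.303],[0.001,0.003,-0.001]],[1,[-0.007,0.005,0.303],[0.001,0.003,-0.001]]]}}

```text
clock: 38.85
tool_pos: [0.4368, 0.1164, 0.0545]
ee_rot: [[-0.263, -0.892, -0.368], [-0.517, 0.453, -0.727], [0.815, -0.001, -0.58]]
force: [-0.2, -0.9, 0.1]
gripper_width: 0.0856
finger_force: 0.0
```

{"name": "send_rows", "arguments": {"rows": [[0.3,[0,0,0],[0,0,0]],[0,[0,0,0],[0,0,0]],[0,[0,0,0],[0,0,0]],[0,[0,0,0],[0,0,0]],[0,[0,0,0],[0,0,0]],[0,[0,0,0],[0,0,0]],[0,[0,0,0],[0,0,0]],[0,[0,0,0],[0,0,0]]]}}

```text
clock: 39.52
tool_pos: [0.4362, 0.1165, 0.0537]
ee_rot: [[-0.261, -0.893, -0.367], [-0.515, 0.451, -0.729], [0.817, -0.001, -0.577]]
force: [1.6, 2.3, 3.7]
gripper_width: 0.0397
finger_force: 80.2
```

```bash
cat >> place.py <<'E'
def relof(mid):  # motor standing; mid in tool frame, and place tilt
    s=arm.sense();R=np.array(s['ee_rot']); a=R.T@[0,0,1]; print('axis',a.round(3)); return (R.T@(np.array(mid)-s['tool_pos'])).round(4).tolist(), round(float(np.arctan2(-a[2],a[0])),4)
E
python3 - <<'E'
from place import *; from k2 import ik
st(); rel,t=relof((.4437,.1285,.055)); print(rel,t)
seat=(.630,.0885,.166)
W=[((.44,.12,.2),1.0,-.7),((.46,.12,.27),.6,-.3),((.5,.10,.30),.3,.15),(place(seat,rel,t,.09),.029,t),(place(seat,rel,t,.0),.029,t)]
for w in W: print(np.round(w[0],4),ik(np.array(w[0]),w[1],w[2]))
go(*W[0])
for a,b in zip(W,W[1:]): go(*b,a)
E
```

```text
t 39.52 p [0.4362 0.1165 0.0537] z [-0.367 -0.729 -0.577] y [-0.893  0.451 -0.001] F [1.6 2.3 3.7] w 0.0397 ff 80.2 q [-0.55  0.91 -0.11  1.38  0.45  1.76  1.88]
axis [ 0.817 -0.001 -0.577]
[-0.0071, -0.0013, -0.0123] 0.6152
[0.44 0.12 0.2 ] (1.427633810748936e-09, [-0.66, 0.59, 0.19, 1.39, 0.24, 1.78, 2.09])
[0.46 0.12 0.27] (5.700753124753556e-09, [-0.38, 0.36, 0.04, 1.39, 0.06, 1.68, 1.84])
[0.5 0.1 0.3] (4.27925803650394e-09, [-0.28, 0.09, 0.06, 1.62, -0.02, 1.28, 1.66])
[0.6313 0.0898 0.2419] (8.360066191152085e-09, [-0.34, 0.11, 0.11, 1.9, 0.2, 0.54, 1.23])
[0.6313 0.0898 0.1519] (1.416813656637409e-12, [-0.52, 0.23, 0.33, 2.02, 0.14, 0.3, 1.27])
T [0.2915, -0.005, -0.221] A [-0.0245, -0.0813, 0.022] deg 15.8 rows>= 4
T [0.0921, -0.0421, -0.1513] A [-0.0614, -0.1256, 0.1125] deg 32.3 rows>= 5
T [-0.0297, -0.0977, -0.0877] A [-0.0072, -0.1422, 0.096] deg 30.9 rows>= 5
T [-0.2808, -0.1212, 0.1895] A [0.0325, -0.1472, 0.0807] deg 30.8 rows>= 5
T [0.1299, 0.0, 0.1837] A [0.0, 0.0, 0.0] deg 0.0 rows>= 3
```

{"name": "send_rows", "arguments": {"rows": [[0,[0.05,0,-0.03],[0,0,0]],[0,[0.1,0,-0.07],[-0.004,-0.01,0.004]],[0,[0.16,-0.002,-0.12],[-0.01,-0.03,0.008]],[0,[0.22,-0.003,-0.16],[-0.015,-0.05,0.013]],[0,[0.27,-0.005,-0.2],[-0.02,-0.07,0.018]],[0,[0.2915,-0.005,-0.221],[-0.0245,-0.081,0.022]],[0,[0.2915,-0.005,-0.221],[-0.0245,-0.081,0.022]],[0,[0.2915,-0.005,-0.221],[-0.0245,-0.081,0.022]]]}}

```text
clock: 40.18
tool_pos: [0.4399, 0.1194, 0.1992]
ee_rot: [[-0.414, -0.841, -0.349], [-0.643, 0.541, -0.542], [0.644, 0.0, -0.765]]
force: [-0.8, 0.4, -3.4]
gripper_width: 0.0402
finger_force: 80.8
```

{"name": "send_rows", "arguments": {"rows": [[0,[0.015,-0.007,-0.025],[-0.01,-0.02,0.018]],[0,[0.03,-0.014,-0.05],[-0.02,-0.042,0.037]],[0,[0.045,-0.021,-0.075],[-0.03,-0.063,0.056]],[0,[0.06,-0.028,-0.1],[-0.041,-0.084,0.075]],[0,[0.077,-0.035,-0.126],[-0.051,-0.105,0.094]],[0,[0.092,-0.042,-0.151],[-0.061,-0.1256,0.1125]],[0,[0.092,-0.042,-0.151],[-0.061,-0.1256,0.1125]],[0,[0.092,-0.042,-0.151],[-0.061,-0.1256,0.1125]]]}}

```text
clock: 40.85
tool_pos: [0.4591, 0.1191, 0.2677]
ee_rot: [[-0.787, -0.565, -0.248], [-0.539, 0.825, -0.171], [0.301, -0.001, -0.954]]
force: [-0.6, 0.5, -3.3]
gripper_width: 0.04
finger_force: 81.0
```

{"name": "send_rows", "arguments": {"rows": [[0,[-0.005,-0.016,-0.015],[-0.001,-0.023,0.016]],[0,[-0.01,-0.032,-0.029],[-0.002,-0.047,0.032]],[0,[-0.015,-0.049,-0.044],[-0.003,-0.071,0.048]],[0,[-0.02,-0.065,-0.058],[-0.005,-0.095,0.064]],[0,[-0.025,-0.08,-0.073],[-0.006,-0.118,0.08]],[0,[-0.03,-0.098,-0.088],[-0.007,-0.142,0.096]],[0,[-0.03,-0.098,-0.088],[-0.007,-0.142,0.096]],[0,[-0.03,-0.098,-0.088],[-0.007,-0.142,0.096]]]}}

```text
clock: 41.52
tool_pos: [0.498, 0.1005, 0.2967]
ee_rot: [[-0.945, -0.3, 0.135], [-0.297, 0.954, 0.04], [-0.14, -0.002, -0.99]]
force: [-0.1, 1.3, -2.0]
gripper_width: 0.04
finger_force: 80.9
```

Run:
```python
from place import *
st(); rel,t=(-.0071,-.0005,-.0123),.6152
go(place((.630,.0885,.166),rel,t,.09),.029,t)
```

```text
t 41.52 p [0.498  0.1005 0.2967] z [ 0.135  0.04  -0.99 ] y [-0.3    0.954 -0.002] F [-0.1  1.3 -2. ] w 0.04 ff 80.9 q [-0.2   0.09 -0.03  1.63 -0.01  1.28  1.65]
T [-0.2871, -0.127, 0.1795] A [0.0319, -0.15, 0.0825] deg 31.3 rows>= 5
```

{"name": "send_rows", "arguments": {"rows": [[0,[-0.03,-0.01,0],[0.006,-0.03,0.016]],[0,[-0.06,-0.03,0.01],[0.013,-0.06,0.033]],[0,[-0.1,-0.05,0.03],[0.019,-0.09,0.05]],[0,[-0.15,-0.07,0.06],[0.026,-0.12,0.066]],[0,[-0.2,-0.1,0.11],[0.032,-0.15,0.0825]],[0,[-0.25,-0.12,0.15],[0.032,-0.15,0.0825]],[0,[-0.287,-0.127,0.18],[0.032,-0.15,0.0825]],[0,[-0.287,-0.127,0.18],[0.032,-0.15,0.0825]],[0,[-0.287,-0.127,0.18],[0.032,-0.15,0.0825]],[0,[-0.287,-0.127,0.18],[0.032,-0.15,0.0825]]]}}

```text
clock: 42.35
tool_pos: [0.633, 0.0894, 0.2433]
ee_rot: [[-0.815, -0.028, 0.579], [-0.022, 1.0, 0.017], [-0.58, 0.001, -0.815]]
force: [-0.3, 0.5, -2.2]
gripper_width: 0.04
finger_force: 81.2
```

Run:
```python
from place import *
st(); rel,t=(-.0071,-.0005,-.0123),.6152
go(place((.630,.0885,.166),rel,t,.012),.029,t)
```

```text
t 42.35 p [0.633  0.0894 0.2433] z [ 0.579  0.017 -0.815] y [-0.028  1.     0.001] F [-0.3  0.5 -2.2] w 0.04 ff 81.2 q [-0.21  0.11 -0.03  1.9   0.24  0.53  1.19]
T [0.1187, -0.0011, 0.1594] A [-0.0, 0.001, -0.0005] deg 0.2 rows>= 2
```

{"name": "send_rows", "arguments": {"rows": [[0,[0.02,0,0.03],[0,0,0]],[0,[0.045,-0.001,0.06],[0,0,0]],[0,[0.07,-0.001,0.095],[0,0,0]],[0,[0.09,-0.001,0.122],[0,0,0]],[0,[0.11,-0.001,0.148],[0,0,0]],[0,[0.119,-0.001,0.159],[0,0,0]],[0,[0.119,-0.001,0.159],[0,0,0]],[0,[0.119,-0.001,0.159],[0,0,0]]]}}

```text
clock: 43.02
tool_pos: [0.6324, 0.0882, 0.1667]
ee_rot: [[-0.812, -0.026, 0.584], [-0.02, 1.0, 0.017], [-0.584, 0.002, -0.812]]
force: [0.7, -0.5, -2.2]
gripper_width: 0.0398
finger_force: 81.2
```

{"name": "send_rows", "arguments": {"rows": [[0,[0.004,0,0.006],[0,0,0]],[0,[0.008,0,0.011],[0,0,0]],[0,[0.012,0,0.016],[0,0,0]],[0,[0.0145,0,0.02],[0,0,0]],[0,[0.0145,0,0.02],[0,0,0]],[0,[0.0145,0,0.02],[0,0,0]]]}}

```text
clock: 43.52
tool_pos: [0.6321, 0.0875, 0.1561]
ee_rot: [[-0.812, -0.025, 0.583], [-0.019, 1.0, 0.016], [-0.583, 0.002, -0.812]]
force: [0.6, 0.6, -3.0]
gripper_width: 0.0397
finger_force: 81.2
```

{"name": "send_rows", "arguments": {"rows": [[0,[0.003,0,0.004],[0,0,0]],[0,[0.006,0,0.008],[0,0,0]],[0,[0.0075,0,0.01],[0,0,0]],[0,[0.0075,0,0.01],[0,0,0]]]}}

```text
clock: 43.85
tool_pos: [0.6322, 0.0879, 0.1513]
ee_rot: [[-0.812, -0.025, 0.584], [-0.019, 1.0, 0.017], [-0.584, 0.002, -0.812]]
force: [-0.1, 1.2, -2.6]
gripper_width: 0.0397
finger_force: 81.2
```

{"name": "send_rows", "arguments": {"rows": [[0,[0.0015,0,0.002],[0,0,0]],[0,[0.0015,0,0.002],[0,0,0]]]}}

```text
clock: 44.02
tool_pos: [0.6325, 0.0881, 0.1508]
ee_rot: [[-0.811, -0.026, 0.584], [-0.019, 1.0, 0.017], [-0.585, 0.002, -0.811]]
force: [-0.5, 1.0, -1.0]
gripper_width: 0.0399
finger_force: 81.1
```

{"name": "send_rows", "arguments": {"rows": [[0,[0.0007,0,0.001],[0,0,0]],[0.6,[0.0007,0,0.001],[0,0,0]],[1,[0.0007,0,0.001],[0,0,0]],[1,[0.0007,0,0.001],[0,0,0]],[1,[0.0007,0,0.001],[0,0,0]],[1,[0.0007,0,0.001],[0,0,0]],[1,[0,0,0],[0,0,0]],[1,[0,0,-0.06],[0,0,0]],[1,[0,0,-0.14],[0,0,0]],[1,[0,0,-0.23],[0,0,0]],[1,[0,0,-0.3],[0,0,0]],[1,[0,0,-0.3],[0,0,0]]]}}

```text
clock: 45.02
tool_pos: [0.5631, 0.0869, 0.2546]
ee_rot: [[-0.805, -0.026, 0.592], [-0.019, 1.0, 0.019], [-0.592, 0.005, -0.806]]
force: [0.6, 0.6, 1.1]
gripper_width: 0.0857
finger_force: 0.0
```

Run:
```python
from m import *; from place import *
st(); C2=cloud('scene',grab('scene','s12')[1]); print(onseat(C2,.630,.09),onseat(C2,.6365,-.1375))
S=C2.reshape(-1,3); F=S[(S[:,2]>.105)&(S[:,2]<.115)&(abs(S[:,0]-.604)<.04)&(abs(S[:,1]-.3135)<.04)]; print('m1',F.mean(0).round(4),len(F))
go([.56,.3,.25],.35,0)
```

```text
t 45.02 p [0.5631 0.0869 0.2546] z [ 0.592  0.019 -0.806] y [-0.026  1.     0.005] F [0.6 0.6 1.1] w 0.0857 ff 0.0 q [-0.24 -0.05 -0.03  2.05  0.28  0.54  1.13]
(456, [array([631.3,  88.4]), array([110.5,  41.9]), np.float64(4.9)], array([0.5779, 0.685 ]), np.float64(0.1882055643633412)) (478, [array([ 638.5, -134.3]), array([ 46.4, 111.5]), np.float64(89.3)], array([0.5842, 0.6908]), np.float64(0.1901221407277716))
m1 [0.6071 0.3153 0.1095] 168
T [-0.0009, 0.5341, 0.0092] A [-0.0314, 0.1991, -0.1001] deg 40.5 rows>= 6
```

Run:
```python
from place import *; from k2 import ik
print(ik(np.array([.604,.3135,.068]),-.098,0),ik(np.array([.604,.3135,.2]),-.098,0),ik(np.array([.444,.13,.068]),-.098,0))
go([.604,.3135,.2],-.098,0)
```

```text
(3.3141840538938132e-12, [-0.5, 0.7, -0.01, 1.32, 0.01, 1.12, 0.97]) (5.69789456616321e-09, [-0.57, 0.61, 0.11, 1.15, -0.06, 1.39, 1.01]) (1.8420218438015152e-09, [-0.32, 0.31, -0.0, 1.96, 0.0, 0.88, 1.15])
T [-0.0167, 0.5646, 0.1756] A [0.0136, 0.2004, 0.0377] deg 36.8 rows>= 6
```

{"name": "send_rows", "arguments": {"rows": [[1,[0.0,0.08,-0.03],[0.002,0.034,0.006]],[1,[0.0,0.17,-0.03],[0.004,0.068,0.012]],[1,[0.0,0.26,-0.03],[0.007,0.1,0.019]],[1,[0,0.35,0],[0.009,0.134,0.025]],[1,[-0.005,0.44,0.05],[0.011,0.167,0.031]],[1,[-0.01,0.53,0.12],[0.0136,0.2,0.0377]],[1,[-0.0167,0.5646,0.1756],[0.0136,0.2,0.0377]],[1,[-0.0167,0.5646,0.1756],[0.0136,0.2,0.0377]],[1,[-0.0167,0.5646,0.1756],[0.0136,0.2,0.0377]],[1,[-0.0167,0.5646,0.1756],[0.0136,0.2,0.0377]],[1,[-0.0167,0.5646,0.1756],[0.0136,0.2,0.0377]]]}}

```text
clock: 45.98
tool_pos: [0.6032, 0.3116, 0.1972]
ee_rot: [[-0.995, 0.1, -0.003], [0.1, 0.995, -0.002], [0.003, -0.002, -1.0]]
force: [-0.2, 0.2, 0.9]
gripper_width: 0.0855
finger_force: 0.0
```

Run:
```python
from place import *
st();go([.604,.3135,.069],-.098,0)
```

```text
t 45.98 p [0.6032 0.3116 0.1972] z [-0.003 -0.002 -1.   ] y [ 0.1    0.995 -0.002] F [-0.2  0.2  0.9] w 0.0855 ff 0.0 q [-0.43  0.61 -0.13  1.15  0.08  1.39  0.92]
T [-0.0025, 0.0057, 0.3204] A [-0.0007, -0.0009, -0.0006] deg 0.2 rows>= 4
```

{"name": "send_rows", "arguments": {"rows": [[1,[-0.002,0.005,0.06],[0,0,0]],[1,[-0.002,0.005,0.12],[0,0,0]],[1,[-0.002,0.005,0.18],[0,0,0]],[1,[-0.002,0.005,0.24],[0,0,0]],[1,[-0.002,0.005,0.29],[0,0,0]],[1,[-0.002,0.005,0.318],[0,0,0]],[1,[-0.002,0.005,0.318],[0,0,0]],[1,[-0.002,0.005,0.318],[0,0,0]]]}}

```text
clock: 46.65
tool_pos: [0.6035, 0.3139, 0.0698]
ee_rot: [[-0.995, 0.099, -0.004], [0.099, 0.995, -0.001], [0.004, -0.002, -1.0]]
force: [0.4, 0.1, 0.1]
gripper_width: 0.0853
finger_force: 0.0
```

{"name": "send_rows", "arguments": {"rows": [[0.3,[0,0,0],[0,0,0]],[0,[0,0,0],[0,0,0]],[0,[0,0,0],[0,0,0]],[0,[0,0,0],[0,0,0]],[0,[0,0,0],[0,0,0]],[0,[0,0,0],[0,0,0]],[0,[0,0,0],[0,0,0]]]}}

```text
clock: 47.23
tool_pos: [0.604, 0.3151, 0.0694]
ee_rot: [[-0.995, 0.098, -0.004], [0.098, 0.995, -0.001], [0.004, -0.001, -1.0]]
force: [-0.8, 0.2, 4.8]
gripper_width: 0.0414
finger_force: 81.3
```

Run:
```python
from place import *
st();p=arm.sense()['tool_pos']; go([.444,.1285,p[2]+.05],-.098,0)
```

```text
t 47.23 p [0.604  0.3151 0.0694] z [-0.004 -0.001 -1.   ] y [ 0.098  0.995 -0.001] F [-0.8  0.2  4.8] w 0.0414 ff 81.3 q [-0.43  0.7  -0.13  1.31  0.09  1.14  0.91]
T [0.3525, -0.5038, -0.1233] A [-0.0003, -0.0011, -0.0002] deg 0.2 rows>= 7
```

{"name": "send_rows", "arguments": {"rows": [[0,[0,0,-0.05],[0,0,0]],[0,[0.02,-0.03,-0.12],[0,0,0]],[0,[0.07,-0.1,-0.123],[0,0,0]],[0,[0.12,-0.17,-0.123],[0,0,0]],[0,[0.17,-0.245,-0.123],[0,0,0]],[0,[0.22,-0.315,-0.123],[0,0,0]],[0,[0.27,-0.385,-0.123],[0,0,0]],[0,[0.32,-0.455,-0.123],[0,0,0]],[0,[0.3525,-0.504,-0.123],[0,0,0]],[0,[0.3525,-0.504,-0.123],[0,0,0]],[0,[0.3525,-0.504,-0.123],[0,0,0]],[0,[0.3525,-0.504,-0.123],[0,0,0]]]}}

```text
clock: 48.23
tool_pos: [0.4432, 0.1282, 0.1181]
ee_rot: [[-0.995, 0.098, -0.006], [0.098, 0.995, -0.002], [0.006, -0.002, -1.0]]
force: [0.0, 0.5, -3.2]
gripper_width: 0.0411
finger_force: 81.9
```

Run:
```python
from place import *
st(); go([.444,.1285,.0705],-.098,0)
```

```text
t 48.23 p [0.4432 0.1282 0.1181] z [-0.006 -0.002 -1.   ] y [ 0.098  0.995 -0.002] F [ 0.   0.5 -3.2] w 0.0411 ff 81.9 q [-0.21  0.24 -0.13  1.9   0.04  1.01  1.12]
T [-0.0026, 0.0012, 0.119] A [-0.0007, -0.0019, -0.0002] deg 0.4 rows>= 2
```

{"name": "send_rows", "arguments": {"rows": [[0,[0,0,0.04],[0,0,0]],[0,[0,0,0.08],[0,0,0]],[0,[0,0,0.1],[0,0,0]],[0,[0,0,0.112],[0,0,0]],[0,[0,0,0.118],[0,0,0]],[0,[0,0,0.118],[0,0,0]],[0,[0,0,0.118],[0,0,0]]]}}

```text
clock: 48.82
tool_pos: [0.4435, 0.128, 0.0716]
ee_rot: [[-0.995, 0.098, -0.005], [0.098, 0.995, -0.002], [0.005, -0.002, -1.0]]
force: [0.2, 0.4, -3.3]
gripper_width: 0.0409
finger_force: 81.8
```

{"name": "send_rows", "arguments": {"rows": [[0,[0,0,0.002],[0,0,0]],[0,[0,0,0.003],[0,0,0]],[0,[0,0,0.003],[0,0,0]]]}}

```text
clock: 49.07
tool_pos: [0.4432, 0.1277, 0.0704]
ee_rot: [[-0.995, 0.099, -0.005], [0.099, 0.995, -0.002], [0.005, -0.002, -1.0]]
force: [-0.3, -0.7, -3.6]
gripper_width: 0.0411
finger_force: 81.8
```

{"name": "send_rows", "arguments": {"rows": [[0,[0,0,0.002],[0,0,0]],[0,[0,0,0.004],[0,0,0]],[0,[0,0,0.004],[0,0,0]]]}}

```text
clock: 49.32
tool_pos: [0.4433, 0.1277, 0.0693]
ee_rot: [[-0.995, 0.099, -0.005], [0.099, 0.995, -0.002], [0.005, -0.003, -1.0]]
force: [-1.0, -0.1, 2.3]
gripper_width: 0.0412
finger_force: 82.4
```

Down on the table. Release, go up, and move to the tilted approach.

{"name": "send_rows", "arguments": {"rows": [[0.6,[0,0,-0.001],[0,0,0]],[1,[0,0,-0.001],[0,0,0]],[1,[0,0,-0.001],[0,0,0]],[1,[0,0,-0.001],[0,0,0]],[1,[0,0,-0.001],[0,0,0]],[1,[0,0,-0.06],[0,0,0]],[1,[0,0,-0.14],[0,0,0]],[1,[0,0,-0.24],[0,0,0]],[1,[0,0,-0.34],[0,0,0]],[1,[0,0,-0.4],[0,0,0]],[1,[0,0,-0.4],[0,0,0]],[1,[0,0,-0.4],[0,0,0]]]}}

```text
clock: 50.32
tool_pos: [0.4449, 0.1283, 0.23]
ee_rot: [[-0.995, 0.099, -0.002], [0.099, 0.995, -0.001], [0.002, -0.001, -1.0]]
force: [0.3, -0.7, -0.6]
gripper_width: 0.085
finger_force: 0.0
```

Run:
```python
from m import *;from place import *
st(); C2=cloud('scene',grab('scene')[1]);S=C2.reshape(-1,3); F=S[(S[:,2]>.105)&(S[:,2]<.115)&(abs(S[:,0]-.444)<.04)&(abs(S[:,1]-.13)<.04)]; print('m1',F.mean(0).round(4),len(F),np.percentile(F[:,:2],[2,98],axis=0).round(4))
g=np.array([.4435,.1280,.066]);T=Rt(1.1,-.95)
go([.48,.17,.22],.9,-.55)
go(g-.101*T[:,2],1.1,-.95,([.48,.17,.22],.9,-.55))
```

```text
t 50.32 p [0.4449 0.1283 0.23  ] z [-0.002 -0.001 -1.   ] y [ 0.099  0.995 -0.001] F [ 0.3 -0.7 -0.6] w 0.085 ff 0.0 q [-0.2   0.14 -0.13  1.73  0.02  1.27  1.14]
m1 [0.4468 0.1293 0.1096] 129 [[0.4237 0.109 ]
 [0.4674 0.1507]]
T [-0.0802, 0.1138, 0.0198] A [0.0874, 0.158, -0.3095] deg 64.5 rows>= 10
T [-0.1776, 0.047, 0.1704] A [0.0437, 0.1269, -0.0469] deg 25.6 rows>= 4
```

{"name": "send_rows", "arguments": {"rows": [[1,[-0.008,0.011,-0.02],[0.009,0.016,-0.031]],[1,[-0.016,0.023,-0.02],[0.017,0.032,-0.062]],[1,[-0.024,0.034,-0.02],[0.026,0.047,-0.093]],[1,[-0.032,0.045,-0.02],[0.035,0.063,-0.124]],[1,[-0.04,0.057,-0.01],[0.044,0.079,-0.155]],[1,[-0.048,0.068,0],[0.052,0.095,-0.186]],[1,[-0.056,0.08,0.01],[0.061,0.11,-0.217]],[1,[-0.064,0.091,0.02],[0.07,0.126,-0.248]],[1,[-0.072,0.102,0.02],[0.079,0.142,-0.279]],[1,[-0.08,0.114,0.02],[0.0874,0.158,-0.3095]],[1,[-0.08,0.114,0.02],[0.0874,0.158,-0.3095]],[1,[-0.08,0.114,0.02],[0.0874,0.158,-0.3095]]]}}

```text
clock: 51.37
tool_pos: [0.479, 0.1706, 0.2174]
ee_rot: [[-0.527, -0.784, -0.329], [-0.667, 0.621, -0.411], [0.526, 0.003, -0.85]]
force: [1.0, 0.4, 0.4]
gripper_width: 0.0854
finger_force: 0.0
```

{"name": "send_rows", "arguments": {"rows": [[1,[-0.03,0.01,0.03],[0.007,0.02,-0.008]],[1,[-0.06,0.02,0.06],[0.014,0.042,-0.016]],[1,[-0.09,0.03,0.08],[0.022,0.063,-0.024]],[1,[-0.12,0.035,0.11],[0.03,0.084,-0.032]],[1,[-0.15,0.04,0.14],[0.037,0.105,-0.04]],[1,[-0.178,0.047,0.17],[0.044,0.127,-0.047]],[1,[-0.178,0.047,0.17],[0.044,0.127,-0.047]],[1,[-0.178,0.047,0.17],[0.044,0.127,-0.047]],[1,[-0.178,0.047,0.17],[0.044,0.127,-0.047]],[1,[-0.178,0.047,0.17],[0.044,0.127,-0.047]]]}}

```text
clock: 52.2
tool_pos: [0.4824, 0.2004, 0.1279]
ee_rot: [[-0.27, -0.89, -0.367], [-0.52, 0.456, -0.723], [0.811, -0.004, -0.585]]
force: [-0.3, -0.1, 0.2]
gripper_width: 0.0853
finger_force: 0.0
```

Run:
```python
from place import *
st(); g=np.array([.4437,.1280,.066]);T=Rt(1.1,-.95); go(g+.019*T[:,2],1.1,-.95)
```

```text
t 52.2 p [0.4824 0.2004 0.1279] z [-0.367 -0.723 -0.585] y [-0.89   0.456 -0.004] F [-0.3 -0.1  0.2] w 0.0853 ff 0.0 q [-0.62  0.98 -0.1   1.02  0.44  2.03  1.96]
T [-0.0051, 0.0042, 0.3046] A [-0.0001, 0.0015, -0.0015] deg 0.4 rows>= 3
```

{"name": "send_rows", "arguments": {"rows": [[1,[-0.005,0.004,0.06],[0,0.0015,-0.001]],[1,[-0.005,0.004,0.12],[0,0.0015,-0.001]],[1,[-0.005,0.004,0.18],[0,0.0015,-0.001]],[1,[-0.005,0.004,0.23],[0,0.0015,-0.001]],[1,[-0.005,0.004,0.27],[0,0.0015,-0.001]],[1,[-0.005,0.004,0.295],[0,0.0015,-0.001]],[1,[-0.005,0.004,0.303],[0,0.0015,-0.001]],[1,[-0.005,0.004,0.303],[0,0.0015,-0.001]],[1,[-0.005,0.004,0.303],[0,0.0015,-0.001]]]}}

```text
clock: 52.95
tool_pos: [0.4366, 0.1157, 0.0543]
ee_rot: [[-0.262, -0.892, -0.368], [-0.518, 0.452, -0.726], [0.814, 0.0, -0.581]]
force: [0.0, 0.2, -0.4]
gripper_width: 0.0853
finger_force: 0.0
```

{"name": "send_rows", "arguments": {"rows": [[0.3,[0,0,0],[0,0,0]],[0,[0,0,0],[0,0,0]],[0,[0,0,0],[0,0,0]],[0,[0,0,0],[0,0,0]],[0,[0,0,0],[0,0,0]],[0,[0,0,0],[0,0,0]],[0,[0,0,0],[0,0,0]],[0,[0,0,0],[0,0,0]]]}}

```text
clock: 53.62
tool_pos: [0.436, 0.1156, 0.0532]
ee_rot: [[-0.26, -0.893, -0.368], [-0.517, 0.451, -0.728], [0.816, 0.001, -0.578]]
force: [2.5, 1.5, 4.3]
gripper_width: 0.0402
finger_force: 80.1
```

Run:
```python
from place import *; from k2 import ik
st(); rel,t=relof((.4440,.1280,.055)); print(rel,t)
seat=(.635,-.0257,.166)
W=[((.44,.11,.2),1.0,-.7),((.45,.07,.27),.6,-.3),((.5,.02,.32),.3,.15),(place(seat,rel,t,.09),.029,t),(place(seat,rel,t,.0),.029,t)]
for w in W: print(np.round(w[0],4),ik(np.array(w[0]),w[1],w[2]))
go(*W[0])
for a,b in zip(W,W[1:]): go(*b,a)
```

```text
t 53.62 p [0.436  0.1156 0.0532] z [-0.368 -0.728 -0.578] y [-0.893  0.451  0.001] F [2.5 1.5 4.3] w 0.0402 ff 80.1 q [-0.56  0.91 -0.1   1.39  0.45  1.75  1.89]
axis [ 0.816  0.001 -0.578]
[-0.007, -0.0016, -0.013] 0.6165
[0.44 0.11 0.2 ] (2.749208488787991e-08, [-0.63, 0.58, 0.17, 1.41, 0.25, 1.77, 2.09])
[0.45 0.07 0.27] (8.341482570498703e-10, [-0.44, 0.31, 0.22, 1.47, 0.04, 1.65, 1.96])
[0.5  0.02 0.32] (5.48964896469392e-09, [-0.03, 0.07, -0.03, 1.6, -0.04, 1.33, 1.83])
[ 0.6368 -0.024   0.2413] (1.5063676690802473e-11, [-0.16, 0.11, 0.2, 1.91, -0.12, 0.52, 1.73])
[ 0.6368 -0.024   0.1513] (3.924787079273531e-09, [0.91, 0.44, -1.09, 1.98, 0.96, 0.47, 0.82])
T [0.3042, -0.0148, -0.2056] A [-0.024, -0.0809, 0.0226] deg 15.7 rows>= 4
T [0.1668, -0.0751, -0.0883] A [-0.0614, -0.1256, 0.1125] deg 32.3 rows>= 5
T [0.0058, -0.1737, -0.129] A [-0.0072, -0.1422, 0.096] deg 30.9 rows>= 5
T [-0.2614, -0.2062, 0.2384] A [0.0325, -0.1476, 0.0807] deg 30.8 rows>= 5
T [0.1301, 0.0, 0.1836] A [0.0, 0.0, 0.0] deg 0.0 rows>= 3
```

{"name": "send_rows", "arguments": {"rows": [[0,[0.05,0,-0.03],[0,0,0]],[0,[0.1,-0.002,-0.07],[-0.004,-0.01,0.004]],[0,[0.16,-0.005,-0.11],[-0.01,-0.03,0.008]],[0,[0.22,-0.01,-0.15],[-0.015,-0.05,0.013]],[0,[0.28,-0.014,-0.19],[-0.02,-0.07,0.018]],[0,[0.304,-0.015,-0.206],[-0.024,-0.081,0.0226]],[0,[0.304,-0.015,-0.206],[-0.024,-0.081,0.0226]],[0,[0.304,-0.015,-0.206],[-0.024,-0.081,0.0226]]]}}

```text
clock: 54.28
tool_pos: [0.4397, 0.1099, 0.199]
ee_rot: [[-0.413, -0.841, -0.349], [-0.644, 0.541, -0.54], [0.644, 0.002, -0.765]]
force: [0.0, 0.1, -4.1]
gripper_width: 0.0401
finger_force: 80.9
```

{"name": "send_rows", "arguments": {"rows": [[0,[0.028,-0.012,-0.015],[-0.01,-0.02,0.018]],[0,[0.056,-0.025,-0.03],[-0.02,-0.042,0.037]],[0,[0.084,-0.037,-0.045],[-0.03,-0.063,0.056]],[0,[0.11,-0.05,-0.06],[-0.041,-0.084,0.075]],[0,[0.14,-0.062,-0.074],[-0.051,-0.105,0.094]],[0,[0.167,-0.075,-0.088],[-0.061,-0.1256,0.1125]],[0,[0.167,-0.075,-0.088],[-0.061,-0.1256,0.1125]],[0,[0.167,-0.075,-0.088],[-0.061,-0.1256,0.1125]]]}}

```text
clock: 54.95
tool_pos: [0.4489, 0.0691, 0.2677]
ee_rot: [[-0.787, -0.564, -0.248], [-0.538, 0.826, -0.169], [0.3, 0.001, -0.954]]
force: [0.3, 0.9, -2.9]
gripper_width: 0.0402
finger_force: 81.1
```

{"name": "send_rows", "arguments": {"rows": [[0,[0.001,-0.03,-0.025],[-0.001,-0.023,0.016]],[0,[0.002,-0.06,-0.05],[-0.002,-0.047,0.032]],[0,[0.003,-0.09,-0.075],[-0.003,-0.071,0.048]],[0,[0.004,-0.12,-0.1],[-0.005,-0.095,0.064]],[0,[0.005,-0.15,-0.12],[-0.006,-0.118,0.08]],[0,[0.006,-0.174,-0.129],[-0.007,-0.142,0.096]],[0,[0.006,-0.174,-0.129],[-0.007,-0.142,0.096]],[0,[0.006,-0.174,-0.129],[-0.007,-0.142,0.096]]]}}

```text
clock: 55.62
tool_pos: [0.4979, 0.0211, 0.3166]
ee_rot: [[-0.945, -0.299, 0.134], [-0.296, 0.954, 0.043], [-0.141, 0.001, -0.99]]
force: [0.3, 0.7, -3.2]
gripper_width: 0.04
finger_force: 81.1
```

Run:
```python
from place import *
st(); rel,t=(-.007,-.0005,-.013),.6165
go(place((.635,-.0257,.166),rel,t,.09),.029,t)
```

```text
t 55.62 p [0.4979 0.0211 0.3166] z [ 0.134  0.043 -0.99 ] y [-0.299  0.954  0.001] F [ 0.3  0.7 -3.2] w 0.04 ff 81.1 q [-0.09  0.07  0.04  1.61 -0.04  1.33  1.83]
T [-0.2674, -0.2143, 0.2278] A [0.0328, -0.1504, 0.082] deg 31.4 rows>= 5
```

{"name": "send_rows", "arguments": {"rows": [[0,[-0.03,-0.03,0],[0.006,-0.03,0.016]],[0,[-0.06,-0.06,0.01],[0.013,-0.06,0.033]],[0,[-0.1,-0.09,0.03],[0.019,-0.09,0.05]],[0,[-0.15,-0.13,0.07],[0.026,-0.12,0.066]],[0,[-0.2,-0.17,0.13],[0.033,-0.15,0.082]],[0,[-0.24,-0.2,0.19],[0.033,-0.15,0.082]],[0,[-0.267,-0.214,0.228],[0.033,-0.15,0.082]],[0,[-0.267,-0.214,0.228],[0.033,-0.15,0.082]],[0,[-0.267,-0.214,0.228],[0.033,-0.15,0.082]],[0,[-0.267,-0.214,0.228],[0.033,-0.15,0.082]]]}}

```text
clock: 56.45
tool_pos: [0.6387, -0.0242, 0.2438]
ee_rot: [[-0.814, -0.029, 0.581], [-0.024, 1.0, 0.017], [-0.581, 0.0, -0.814]]
force: [-0.1, 0.2, -2.8]
gripper_width: 0.0404
finger_force: 81.3
```

Run:
```python
from place import *
st(); rel,t=(-.007,-.0005,-.013),.6165
go(place((.635,-.0257,.166),rel,t,.012),.029,t)
```

```text
t 56.45 p [ 0.6387 -0.0242  0.2438] z [ 0.581  0.017 -0.814] y [-0.029  1.     0.   ] F [-0.1  0.2 -2.8] w 0.0404 ff 81.3 q [-0.04  0.1   0.08  1.91 -0.09  0.51  1.7 ]
T [0.1208, -0.0021, 0.161] A [0.0001, 0.001, 0.0001] deg 0.2 rows>= 2
```

{"name": "send_rows", "arguments": {"rows": [[0,[0.02,0,0.03],[0,0,0]],[0,[0.045,-0.001,0.06],[0,0,0]],[0,[0.07,-0.002,0.095],[0,0,0]],[0,[0.09,-0.002,0.122],[0,0,0]],[0,[0.11,-0.002,0.148],[0,0,0]],[0,[0.121,-0.002,0.161],[0,0,0]],[0,[0.121,-0.002,0.161],[0,0,0]],[0,[0.121,-0.002,0.161],[0,0,0]]]}}

```text
clock: 57.12
tool_pos: [0.6376, -0.0272, 0.1657]
ee_rot: [[-0.811, -0.026, 0.584], [-0.021, 1.0, 0.015], [-0.585, -0.0, -0.811]]
force: [0.4, 0.2, -2.4]
gripper_width: 0.0402
finger_force: 81.4
```

{"name": "send_rows", "arguments": {"rows": [[0,[0.004,0,0.006],[0,0,0]],[0,[0.008,0,0.011],[0,0,0]],[0,[0.012,0,0.016],[0,0,0]],[0,[0.0145,0,0.02],[0,0,0]],[0,[0.0145,0,0.02],[0,0,0]],[0,[0.0145,0,0.02],[0,0,0]]]}}

```text
clock: 57.62
tool_pos: [0.6374, -0.0276, 0.1551]
ee_rot: [[-0.811, -0.026, 0.584], [-0.021, 1.0, 0.015], [-0.584, -0.0, -0.812]]
force: [-0.6, 1.6, -2.9]
gripper_width: 0.0401
finger_force: 81.8
```

{"name": "send_rows", "arguments": {"rows": [[0,[0.0015,0,0.002],[0,0,0]],[0,[0.003,0,0.004],[0,0,0]],[0,[0.003,0,0.004],[0,0,0]]]}}

```text
clock: 57.87
tool_pos: [0.6383, -0.0269, 0.1544]
ee_rot: [[-0.81, -0.026, 0.586], [-0.021, 1.0, 0.015], [-0.586, -0.0, -0.81]]
force: [-0.6, 2.5, 1.5]
gripper_width: 0.0404
finger_force: 82.2
```

{"name": "send_rows", "arguments": {"rows": [[0,[0,0.003,0],[0,0,0]],[0,[0.0015,0.004,0.002],[0,0,0]],[0.6,[0.0015,0.004,0.002],[0,0,0]],[1,[0.0015,0.004,0.002],[0,0,0]],[1,[0.0015,0.004,0.002],[0,0,0]],[1,[0.0015,0.004,0.002],[0,0,0]],[1,[0,0.002,0],[0,0,0]],[1,[0,0.002,-0.06],[0,0,0]],[1,[0,0.002,-0.14],[0,0,0]],[1,[0,0.002,-0.23],[0,0,0]],[1,[0,0.002,-0.33],[0,0,0]],[1,[0,0.002,-0.4],[0,0,0]]]}}

```text
clock: 58.87
tool_pos: [0.543, -0.0299, 0.286]
ee_rot: [[-0.81, -0.024, 0.586], [-0.02, 1.0, 0.014], [-0.587, -0.001, -0.81]]
force: [0.4, 0.4, 0.5]
gripper_width: 0.0857
finger_force: 0.0
```

{"name": "send_rows", "arguments": {"rows": [[1,[0,0,-0.1],[0,0.03,0]],[1,[0.05,0,-0.2],[0,0.06,0]],[1,[0.12,0,-0.3],[0,0.09,0]],[1,[0.2,0,-0.35],[0,0.12,0]],[1,[0.28,0,-0.35],[0,0.15,0]],[1,[0.28,0,-0.35],[0,0.15,0]],[1,[0.28,0,-0.35],[0,0.15,0]]]}}

```text
clock: 59.45
tool_pos: [0.3704, -0.0339, 0.3307]
ee_rot: [[-0.988, -0.025, 0.152], [-0.024, 1.0, 0.004], [-0.152, -0.0, -0.988]]
force: [-0.4, 0.6, -1.1]
gripper_width: 0.0852
finger_force: 0.0
```

Run:
```python
from m import *; from place import *
st(); p,d=grab('top','t13');C=cloud('top',d); C2=cloud('scene',grab('scene','s13')[1])
for x,y in((.630,.0885),(.635,-.0257),(.6365,-.1395)):
    for n,CC,dy in(('top',C,0),('scene',C2,.0025)):
        S=CC.reshape(-1,3); S=S[(abs(S[:,1]-y-dy)<.03)&(S[:,0]>x-.04)&(S[:,0]<x+.05)&(S[:,2]>.178)&(S[:,2]<.196)]
        if len(S)<5: print(n,'few'); continue
        A=S[:,:2]; c=A.mean(0); k=np.polyfit(A[:,0],A[:,1],1)[0]; print(n,'axis yaw',k.round(3),'c',c.round(4),S[:,2].max().round(4),onseat(CC,x,y+dy)[2])
a=cv2.resize(p[60:180,240:400],None,fx=4,fy=4,interpolation=cv2.INTER_CUBIC)[...,::-1]; cv2.imwrite('pics/t13c.png',a)
```

```text
t 59.45 p [ 0.3704 -0.0339  0.3307] z [ 0.152  0.004 -0.988] y [-0.025  1.    -0.   ] F [-0.4  0.6 -1.1] w 0.0852 ff 0.0 q [-0.02 -0.22  0.06  1.84  0.    1.37  1.63]
top axis yaw 0.03 c [0.6369 0.0876] 0.1892 [0.576  0.6853]
scene axis yaw 0.022 c [0.6373 0.0892] 0.1865 [0.5782 0.6863]
top axis yaw 0.021 c [ 0.6403 -0.0259] 0.1912 [0.5811 0.6934]
scene axis yaw 0.032 c [ 0.6414 -0.024 ] 0.1902 [0.5837 0.6891]
top axis yaw 0.029 c [ 0.6424 -0.1393] 0.1896 [0.5823 0.7003]
scene axis yaw 0.025 c [ 0.6452 -0.1371] 0.1883 [0.5845 0.6909]
```

View pics/t13c.png

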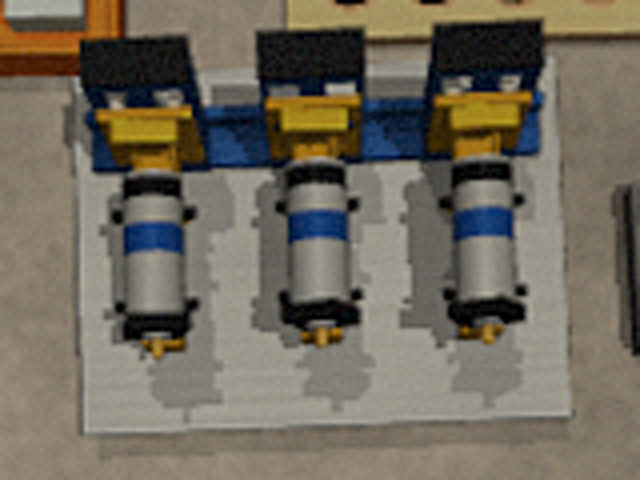

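All three motors lie in the cradles with their shafts toward the robot, at about (155,345), (320,335) and (488,333). Their axes line up with the troughs and their middles are within a few mm of the seats, so I'm handing in.

{"name": "send_rows", "arguments": {"rows": [[1,[0,0,0],[0,0,0]],[1,[0,0,0],[0,0,0]],[1,[0,0,0],[0,0,0]],[1,[0,0,0],[0,0,0]]]}}

```text
clock: 59.88
tool_pos: [0.3715, -0.0337, 0.3311]
ee_rot: [[-0.988, -0.025, 0.152], [-0.025, 1.0, 0.003], [-0.152, -0.0, -0.988]]
force: [-0.3, 0.1, -0.1]
gripper_width: 0.0858
finger_force: 0.0
```

```bash
python3 -c "
from plant import job_done; print(job_done())"
```

```text
the job is handed in; nothing more can be done
None
```

I handed the job in at 60 s (no verdict returned): both cradles seated to their stops in the free uprights, the scale tared with about 6 N, and all three gearmotors lying in their cradles, their middles within a few mm of the seats by camera.

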